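# Clear the cutting mat after a pattern cut

### The job

Clear the cutting mat: first pile every pattern weight (steel disc) squarely on the small top of the weight stand, one on another and centred. Only then lay both templates flat, one squarely on the other, on the sloped blue board with their short ends down against its ledge and centred across the board; also lay the yellow rotary cutter on its side along the grey cradle, handle between the lips of both saddles. Do not knock over the pin jar.

Things in the scene. Friction and masses are not known exactly. Their poses are not given: they have to be found in the camera images.
- stand: weight stand, fixed to the mat, upright: dark wooden foot disc d 90 mm, thin brass stem, small dark wooden top disc d 40 mm. Origin under the foot's centre.
- stand_top (a point): centre of the weight stand's flat top face, 70 mm above its foot; z up.
- board: blue board of the template rest, fixed, 44 mm wide, sloping 20 degrees, on a white pillar (foot 130 x 90 mm). Origin on its upper face, 100 mm above the foot; x up the slope, y across, z the face's normal. A ledge 24 mm proud crosses its low end, inner face at x = -80 mm; the top end is at x = +70 mm. A template overhangs it by 6 mm each side, 10 mm at the top.
- cradle: grey cutter cradle, fixed: base 100 x 60 x 8 mm with two raised narrow saddles at x = -28 and +28 mm (each 12 mm long in x), with 10 mm high lips on both sides, 36 mm apart inside. Origin under the base's centre; x along the cutter's lying direction.
- cradle_top (a point): midpoint between the two saddles at the height of their seats, 50 mm above the cradle's underside; axes as the cradle.
- cutter: yellow rotary cutter lying on its side, 90 g. Straight handle 115 mm long (x = -65 to +50 mm), 24 mm wide (y), 18 mm high; round black blade head d 45 mm, 6 mm thick, centred at x = +72 mm, 6 to 12 mm above the underside. Origin: on the handle's underside; x points to the blade, z up.
- template_a: kraft-brown rigid cutting template with a black outline on its upper face, flat plate 160 (x) x 56 (y) x 10 mm (z), 70 g. Origin in the middle of the plate; either end or face is as good.
- template_b: pale wood-coloured rigid cutting template with a black outline on its upper face, flat plate 160 (x) x 56 (y) x 10 mm (z), 70 g. Origin in the middle of the plate; either end or face is as good.
- weight_1: pattern weight: solid steel disc d 50 mm, 14 mm thick, about 0.2 kg, dark dot in the middle of each face. Origin in the middle of the disc, z is the disc's axis. May be absent; lies on a template or on the mat.
- weight_2: pattern weight: solid steel disc d 50 mm, 14 mm thick, about 0.2 kg, dark dot in the middle of each face. Origin in the middle of the disc, z is the disc's axis. May be absent; lies on a template or on the mat.
- weight_3: pattern weight: solid steel disc d 50 mm, 14 mm thick, about 0.2 kg, dark dot in the middle of each face. Origin in the middle of the disc, z is the disc's axis. May be absent; lies on a template or on the mat.
- weight_4: pattern weight: solid steel disc d 50 mm, 14 mm thick, about 0.2 kg, dark dot in the middle of each face. Origin in the middle of the disc, z is the disc's axis. May be absent; lies on a template or on the mat.
- weight_5: pattern weight: solid steel disc d 50 mm, 14 mm thick, about 0.2 kg, dark dot in the middle of each face. Origin in the middle of the disc, z is the disc's axis. May be absent; lies on a template or on the mat.
- weight_6: pattern weight: solid steel disc d 50 mm, 14 mm thick, about 0.2 kg, dark dot in the middle of each face. Origin in the middle of the disc, z is the disc's axis. May be absent; lies on a template or on the mat.
- pin_jar: glass pin jar with orange lid, d 52 mm, 70 mm high, bystander. Origin under its centre.

How it is judged (in metres and radians):
On the way, in this order (a step that is already met when the one before it is completed fails the run):
1. every pattern weight lies in one square pile on the weight stand (horizontal distance between each of weight_1, weight_2, weight_3, weight_4, weight_5, weight_6 and stand_top below 0.007 m and z of each of weight_1, weight_2, weight_3, weight_4, weight_5, weight_6 in the frame of stand_top above 0.003 m and angle between the z axis of each of weight_1, weight_2, weight_3, weight_4, weight_5, weight_6 and the z axis of stand, either way round below 0.12 rad and linear speed of each of weight_1, weight_2, weight_3, weight_4, weight_5, weight_6 below 0.02 m/s), for 0.2 s.
2. both templates lie one on the other on the sloped board against its ledge (x of template_a in the frame of board between -0.006 and 0.008 m and y of template_a in the frame of board between -0.007 and 0.007 m and z of template_a in the frame of board between 0.002 and 0.018 m and angle between the z axis of each of template_a, template_b and the z axis of board, either way round below 0.08 rad and angle between the x axis of each of template_a, template_b and the x axis of board, either way round below 0.12 rad and linear speed of each of template_a, template_b below 0.02 m/s and x of template_b in the frame of board between -0.006 and 0.008 m and y of template_b in the frame of board between -0.007 and 0.007 m and z of template_b in the frame of board between 0.002 and 0.018 m), for 0.2 s.
At the end, for the whole second after the job is handed in: Weights piled flat on the stand, each within 7 mm of its axis; both templates flat on the sloped board, within 8 mm of the ledge, 7 mm of its centre line and 0.12 rad; cutter flat along both saddles, within 15 mm along, 9 mm across and 0.25 rad; all at rest (all of step 1 and all of step 2 and x of cutter in the frame of cradle_top between -0.015 and 0.015 m and y of cutter in the frame of cradle_top between -0.009 and 0.009 m and z of cutter in the frame of cradle_top between -0.003 and 0.004 m and angle between the z axis of cutter and the z axis of cradle, either way round below 0.12 rad and angle between the x axis of cutter and the x axis of cradle, either way round below 0.25 rad and linear speed of cutter below 0.02 m/s); the robot touches nothing.
It fails at once if the pin jar is knocked over (angle between pin_jar's own z axis and vertical above 0.7 rad).
Of weight_1, weight_2, weight_3, weight_4, weight_5, weight_6 only 4 to 6 are there at a start; the rules pass over those that are not, and their reading is None.
At some moment in a run one of cutter may be knocked a few centimetres aside while the robot is not near it.
Once in a run the grip may slacken for a moment while it holds something.
It also fails if it takes over 210 s, if anything falls off the work surface, if the arm or the gripper's body presses on something with over 40 N, if the wrist force passes 120 N, or if a joint passes its speed limit or range.

### The arm

A 6-joint arm with a two-finger parallel gripper is mounted at the origin on the work surface. World frame = base frame: x ahead of the robot, y to its left, z up, the work surface at z = 0. Lengths are in m, angles in degrees, forces in N, time in s.
With the tool pointing down it reaches from about 0.25 to 0.725 m from the base axis. Payload 9.7 kg.
Tool frame: the origin (TCP) lies on the centre line of the jaws, within the pads' length; the fingertips stand tip_extent ahead of it and the grasp point (between the pads) lies 3 mm ahead of it (tip_extent is the distance from the TCP to the fingertips, in m); z points along the fingers, y is the line along which they close (so a half turn about z gives the same grasp; the last joint's range is limited). The gripper opens to 85 mm and grips with 20 to 120 N. Pads are 22 mm wide; open, the fingers measure 114 mm over their backs; the gripper's body (76 mm by 85 mm) begins 54 mm behind the grasp point. The pads swing forward as they close: fully open they stand 13 mm farther back than shut.
Start: joints at [68.755, 4.979, 10.078, 95.1, 0, 90], TCP at [0.199, 0.513, 0.253] pointing down, gripper open.
Joint ranges: [-179.16, 179.16], [-48.56, 103.87], [-65.8, 70.77], [-126.05, 130.52], [-82.76, 87.17], [-180, 180]. Speed limits (degrees/s): [127.2, 127.2, 147.25, 180, 180, 180].

### API

Orientations are given as [roll, pitch, yaw] about the fixed x, y, z axes, in that order (R = Rz(yaw) Ry(pitch) Rx(roll)).
In Python, from workcell import * gives the robot as it stands.
- The arm moves only by the tool servo_tool, never from a script. Its argument "rows" is a list of rows, each an object with "offset": the shift along the tool's x, y, z as a fraction of full scale, a list of three; "yaw": the turn about the tool's z as a fraction of full scale; "claw": the closure, from 0 (fully open) to 1 (shut). A call has 1 to 12 rows; each row is the pose to reach, as a shift and turn from the pose commanded when the call began, along the tool's axes at that moment, turning the shorter way round; what a row does not reach only later rows make up. Full scale, the value 1, is 0.1 m for a shift and pi rad for a turn. A row lasts 1/8 s, in which the tool goes at most 62.5 mm and 10.7 degrees, less where a joint would pass 70% of its speed; a pose out of reach is approached as far as the arm can. A call with a number of a shift or a turn outside -1 to 1 is refused whole. A call with a gripper value outside its range is refused whole. The fingers move at their own pace and stop on an object; "squeeze" is the grip in N (left out, the last holds). Time passes only in rows, so rows that repeat a pose let the fingers close. It gives the time, the measured TCP pose, the force, the opening and the grip force at its end, in the units of the state.
- get_obs(): the state, without advancing time (a new reading comes with each control period).
- camera(name): name is "scene" or "side" or "wrist"; returns (picture, depth): 400x640x3 uint8, red, green, blue; 400x640 float32, m along the optical axis (not along the pixel's ray), 0 where there is no reading.
- camera_info(name): a dict with "fx", "fy", "cx", "cy" (pixels), "cam_to_world" (4x4, takes a point from camera to world coordinates); the wrist camera has in their place "hand_eye" (4x4, takes a point from camera to tool coordinates, whose origin is the TCP and whose axes are the flange's). Camera axes: x right, y up, looking along -z (the intrinsics and any distortion apply to the point x, -y, -z); pixel columns grow to the right and rows downward; lengths in m; the calibration is good to about 2 mm. A picture is of the moment at which its call begins: read the wrist's pose just before it. camera_info takes no time and is no camera call.
- job_done(): hands the job in; it is judged then, once.
The state is a dict: "time": time; "q": joint angles; "qd": joint speeds; "joint_efforts": joint torques, N m; "ee_pos": TCP position; "tcp_rot": TCP orientation; "wrist_force": force on the tool from outside, world axes, zero at the start; "torque": the same for the moment, N m; "opening": finger opening in m; "grasp_force": force on a finger pad.
Only numpy, scipy, OpenCV 4.12 (cv2) and the standard library are available. Lean on these libraries where they do the work, as an engineer would, in place of code of your own. Each camera call takes 0.05 s, during which the arm holds its last target. There are 200 camera calls.

## Working session

There is one attempt and no reset: what is moved stays moved. The work goes in short steps, Python scripts to look and compute and a tool call to move; the robot and the scene stay as the last step left them, time stands still between calls to the robot, and variables do not carry over. Pictures are saved under pics/ and viewed, at most 14 in all, crops included, and the job is handed in when it is done.

Besides the shell and the picture viewer there is one more tool, called after ">>>" as name(argument=value, ...) on one line, values as JSON. servo_tool: Moves the arm, as the interface text tells. Its arguments: {"type":"object","properties":{"rows":{"type":"array"},"squeeze":{"type":"number"}},"required":["rows"]}

```bash
mkdir -p pics; ls; python3 - <<'E'
from workcell import *
import cv2,numpy as np
o=get_obs(); print({k:np.round(v,3).tolist() for k,v in o.items()})
for n in ("scene","side"):
    p,d=camera(n); cv2.imwrite(f"pics/{n}0.png",p[:,:,::-1]); np.savez(f"pics/{n}0.npz",p=p,d=d)
    i=camera_info(n); print(n,{k:np.round(v,4).tolist() for k,v in i.items()})
print({k:np.round(v,4).tolist() for k,v in camera_info("wrist").items()})
E
```

```text
pics
{'time': 0.0, 'q': [68.754, 5.01, 10.031, 95.1, -0.0, 89.998], 'qd': [-0.127, -0.038, -0.062, 0.046, -0.071, 0.074], 'joint_efforts': [-0.001, -52.039, 46.481, 0.016, -0.0, -0.0], 'ee_pos': [0.199, 0.512, 0.253], 'tcp_rot': [-179.921, 0.0, 158.756], 'wrist_force': [-0.381, 0.033, 0.292], 'torque': [0.024, 0.004, 0.023], 'grasp_force': 0.0, 'opening': 0.085}
scene {'fx': 443.5817, 'fy': 443.5817, 'cx': 314.5083, 'cy': 200.4727, 'cam_to_world': [[-0.4672, -0.6837, 0.5606, 1.2376], [0.8841, -0.3525, 0.3069, 0.3448], [-0.0122, 0.639, 0.7691, 0.9784], [0.0, 0.0, 0.0, 1.0]]}
side {'fx': 396.6181, 'fy': 396.6181, 'cx': 316.3998, 'cy': 196.8038, 'cam_to_world': [[0.7911, 0.3679, -0.4887, 0.1413], [-0.6116, 0.4648, -0.6402, -0.6024], [-0.0084, 0.8054, 0.5927, 0.6525], [0.0, 0.0, 0.0, 1.0]]}
{'fx': 336.3014, 'fy': 336.3014, 'cx': 318.863, 'cy': 197.5967, 'hand_eye': [[-0.0012, 0.9463, 0.3233, 0.0829], [1.0, 0.0013, -0.0002, 0.0005], [-0.0007, 0.3233, -0.9463, -0.1199], [0.0, 0.0, 0.0, 1.0]]}
```

View pics/scene0.png

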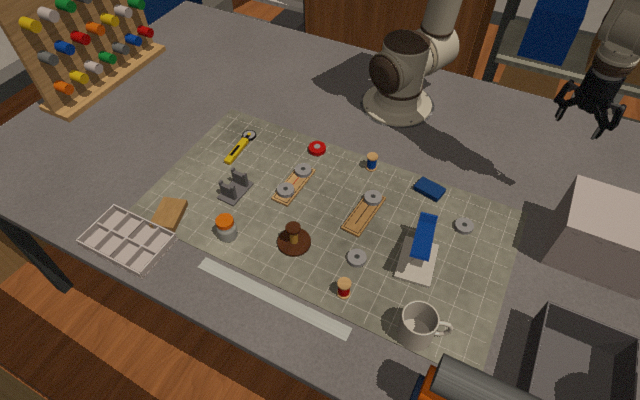

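View pics/side0.png

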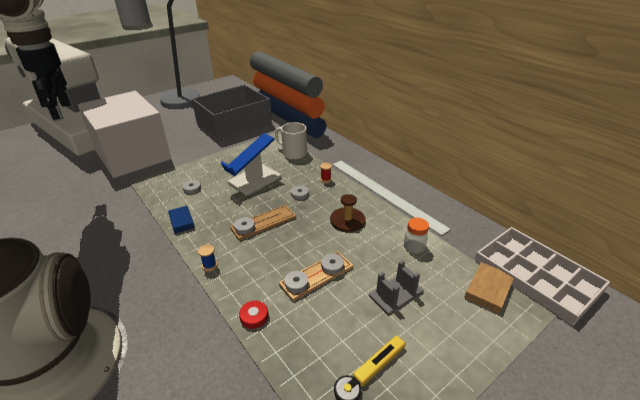

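Scene: five weights at (303,169), (285,188), (373,197), (357,257) and (465,226). Stand is at (293,236), board (425,236), cradle (236,185), cutter (241,147) and jar (226,226). The side view shows the same five weights. I'll build top-down maps from depth.

```bash
cat > h.py <<'E'
from workcell import *
import cv2,numpy as np
from scipy.spatial.transform import Rotation as Ro
def cloud(n,p=None,d=None,T=None):
    i=camera_info(n)
    if d is None: p,d=camera(n)
    v,u=np.mgrid[0:400,0:640]
    X=np.stack([(u-i['cx'])/i['fx']*d,-(v-i['cy'])/i['fy']*d,-d],-1)
    if T is None: T=np.array(i['cam_to_world'])
    return p,d,X@T[:3,:3].T+T[:3,3]
def wristT(o):
    T=np.eye(4);T[:3,:3]=Ro.from_euler('xyz',o['tcp_rot'],degrees=True).as_matrix();T[:3,3]=o['ee_pos']
    return T@np.array(camera_info("wrist")['hand_eye'])
def ray(n,uv,z,T=None):
    i=camera_info(n); T=np.array(i['cam_to_world']) if T is None else T
    uv=np.atleast_2d(uv).astype(float)
    r=np.c_[(uv[:,0]-i['cx'])/i['fx'],-(uv[:,1]-i['cy'])/i['fy'],-np.ones(len(uv))]@T[:3,:3].T
    return T[:3,3]+r*((z-T[2,3])/r[:,2])[:,None]
E
python3 - <<'E'
from h import *
ims=[]
for n in("scene","side"):
    f=np.load(f"pics/{n}0.npz"); p,d,W=cloud(n,f['p'],f['d'])
    m=d>0
    # ortho: x up (0.15..0.75), y left(0.45..-0.45)
    s=1.5e-3
    r=((0.75-W[...,0])/s).astype(int);c=((0.45-W[...,1])/s).astype(int)
    ok=m&(r>=0)&(r<400)&(c>=0)&(c<600)&(W[...,2]<0.2)
    im=np.zeros((400,600,3),np.uint8)
    o=np.argsort(W[...,2][ok]); im[r[ok][o],c[ok][o]]=p[ok][o]
    ims.append(cv2.medianBlur(cv2.dilate(im,np.ones((2,2))),3))
    for nm,uv in dict(w=[(303,169),(285,188),(373,197),(357,257),(465,226)],st=[(293,228)],jar=[(225,220)]).items():
        if n=="scene":
            for a,b in uv: print(nm,a,b,W[b,a].round(4))
    print(n,'mat z',np.median(W[...,2][ok]))
cv2.imwrite("pics/ortho0.png",cv2.resize(ims[0],(800,533))[:,:,::-1]);cv2.imwrite("pics/ortho1.png",cv2.resize(ims[1],(800,533))[:,:,::-1])
E
```

```text
w 303 169 [ 0.4498 -0.1233  0.0239]
w 285 188 [ 0.5397 -0.1328  0.0243]
w 373 197 [0.4576 0.1049 0.0268]
w 357 257 [0.6521 0.1446 0.0163]
w 465 226 [0.4308 0.3607 0.0171]
st 293 228 [ 0.6817 -0.023   0.0718]
jar 225 220 [ 0.7402 -0.1907  0.0723]
scene mat z 0.00190984980260972
side mat z 0.0017652985237345264
```

View pics/ortho0.png

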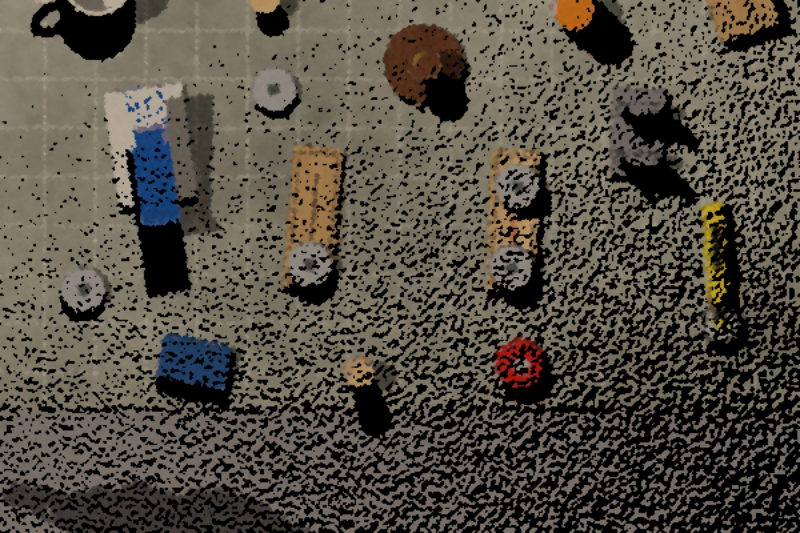

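Five weights, with nothing stacked. The board's low end isn't clear yet. I'll get coarse poses from the cloud, and check what the module offers for tip_extent.

```bash
python3 - <<'E'
import workcell; print([n for n in dir(workcell) if n[0]!='_'], getattr(workcell,'tip_extent',None))
from h import *
for n in("scene","side"):
    f=np.load(f"pics/{n}0.npz"); p,d,W=cloud(n,f['p'],f['d'])
    hsv=cv2.cvtColor(p,cv2.COLOR_RGB2HSV).astype(int);H,S,V=hsv[...,0],hsv[...,1],hsv[...,2]
    inb=(d>0)&(W[...,0]>.2)&(W[...,0]<.8)&(abs(W[...,1])<.5)
    b=inb&(H>100)&(H<125)&(S>130)&(W[...,2]>.05); P=W[b]
    c=P.mean(0);u,s,vt=np.linalg.svd(P-c,full_matrices=False)
    print(n,'board',c.round(4),vt.round(3).tolist(),P.min(0).round(3),P.max(0).round(3), b.sum())
    y=inb&(H>22)&(H<32)&(S>150)&(W[...,2]<.06)
    print('yellow',cv2.minAreaRect((W[y][:,:2]*1000).astype(np.float32)),W[y][:,2].mean())
    for nm,g in dict(t1=(.5,.105),t2=(.495,-.13)).items():
        k=inb&(H>8)&(H<22)&(S>70)&(W[...,2]>.005)&(W[...,2]<.02)&(abs(W[...,0]-g[0])<.12)&(abs(W[...,1]-g[1])<.05)
        print(nm,cv2.minAreaRect((W[k][:,:2]*1000).astype(np.float32)),p[k].mean(0))
E
```

```text
['PlanningError', 'camera', 'camera_info', 'get_obs', 'job_done', 'tip_extent'] 0.022
scene board [0.5638 0.2856 0.1077] [[0.848, -0.351, -0.398], [0.528, 0.483, 0.699], [0.053, 0.802, -0.594]] [0.2   0.249 0.072] [0.657 0.5   0.397] 854
yellow ((452.2872619628906, -355.35638427734375), (142.03123474121094, 27.06990623474121), 3.621117115020752) 0.018153403046904198
t1 ((506.1234436035156, 98.50006103515625), (57.382652282714844, 161.08616638183594), 85.20809936523438) [142.91164659 108.85542169  67.56492637]
t2 ((502.8138122558594, -127.01637268066406), (58.032684326171875, 161.28598022460938), 88.12663269042969) [152.57175399 119.98861048  80.27107062]
side board [0.5719 0.2727 0.0977] [[-0.944, -0.16, -0.288], [-0.181, 0.982, 0.047], [0.276, 0.097, -0.956]] [0.495 0.241 0.066] [0.652 0.309 0.127] 683
yellow ((447.671630859375, -357.7131652832031), (138.98208618164062, 20.31053924560547), 3.077988862991333) 0.019579974739041345
t1 ((503.8218078613281, 95.55079650878906), (60.36054229736328, 160.4001007080078), 84.79497528076172) [149.28571429 112.59108781  71.1310616 ]
t2 ((500.3497619628906, -129.68502807617188), (59.064430236816406, 160.5830535888672), 87.31106567382812) [171.3290653  135.02304738  90.51856594]
```

>>> servo_tool(rows=[{"offset": [0,0,-0.5],"yaw": 0.882,"claw": 0},{"offset": [0,0,-0.5],"yaw": 0.882,"claw": 0},{"offset": [0,0,-0.5],"yaw": 0.882,"claw": 0},{"offset": [0,0,-0.5],"yaw": 0.882,"claw": 0},{"offset": [0,0,-0.5],"yaw": 0.882,"claw": 0},{"offset": [0,0,-0.5],"yaw": 0.882,"claw": 0},{"offset": [0,0,-0.5],"yaw": 0.882,"claw": 0},{"offset": [0,0,-0.5],"yaw": 0.882,"claw": 0},{"offset": [0,0,-0.5],"yaw": 0.882,"claw": 0},{"offset": [0,0,-0.5],"yaw": 0.882,"claw": 0},{"offset": [0,0,-0.5],"yaw": 0.882,"claw": 0},{"offset": [0,0,-0.5],"yaw": 0.882,"claw": 0}])

```text
time: 1.6
ee_pos: [0.288, 0.4471, 0.3028]
tcp_rot: [-170.7, 1.4, 52.7]
wrist_force: [0.3, 1.0, 0.4]
opening: 0.0853
grasp_force: 0.0
```

```bash
python3 - <<'E'
from h import *
o=get_obs(); print({k:np.round(o[k],3).tolist() for k in('q','qd','ee_pos','tcp_rot')})
E
```

```text
{'q': [52.618, 4.951, 15.218, 101.711, 9.321, 179.942], 'qd': [-27.825, -3.34, -5.093, 3.247, 18.741, 0.03], 'ee_pos': [0.288, 0.447, 0.303], 'tcp_rot': [-170.677, 1.434, 52.675]}
```

>>> servo_tool(rows=[{"offset": [0,0,0],"yaw": -0.5,"claw": 0},{"offset": [0,0,0],"yaw": -0.5,"claw": 0},{"offset": [0,0,0],"yaw": -0.5,"claw": 0},{"offset": [0,0,0],"yaw": -0.5,"claw": 0},{"offset": [0,0,0],"yaw": -0.5,"claw": 0},{"offset": [0,0,0],"yaw": -0.5,"claw": 0},{"offset": [0,0,0],"yaw": -0.5,"claw": 0},{"offset": [0,0,0],"yaw": -0.5,"claw": 0},{"offset": [0,0,0],"yaw": -0.5,"claw": 0},{"offset": [0,0,0],"yaw": -0.5,"claw": 0},{"offset": [0,0,0],"yaw": -0.5,"claw": 0}])

```text
time: 2.98
ee_pos: [0.2874, 0.4477, 0.3031]
tcp_rot: [-178.6, -9.2, 142.5]
wrist_force: [0.8, 1.2, -0.2]
opening: 0.0852
grasp_force: 0.0
```

The joint 6 limit got in the way: yaw = q1+180−q6, and pushing against the limit left a tilt of about 9° in q5. I'll undo it by pushing against the opposite limit.

>>> servo_tool(rows=[{"offset": [0,0,0],"yaw": -0.7,"claw": 0},{"offset": [0,0,0],"yaw": -0.7,"claw": 0},{"offset": [0,0,0],"yaw": -0.7,"claw": 0},{"offset": [0,0,0],"yaw": -0.7,"claw": 0},{"offset": [0,0,0],"yaw": -0.7,"claw": 0},{"offset": [0,0,0],"yaw": -0.7,"claw": 0},{"offset": [0,0,0],"yaw": -0.7,"claw": 0},{"offset": [0,0,0],"yaw": -0.7,"claw": 0},{"offset": [0,0,0],"yaw": -0.7,"claw": 0},{"offset": [0,0,0],"yaw": -0.7,"claw": 0},{"offset": [0,0,0],"yaw": -0.7,"claw": 0},{"offset": [0,0,0],"yaw": -0.7,"claw": 0}])

```text
time: 4.47
ee_pos: [0.2874, 0.4477, 0.3032]
tcp_rot: [171.7, 4.3, -91.4]
wrist_force: [-0.3, 0.2, -0.1]
opening: 0.0857
grasp_force: 0.0
```

>>> servo_tool(rows=[{"offset": [0,0,0],"yaw": -0.75,"claw": 0},{"offset": [0,0,0],"yaw": -0.75,"claw": 0},{"offset": [0,0,0],"yaw": -0.75,"claw": 0},{"offset": [0,0,0],"yaw": -0.75,"claw": 0},{"offset": [0,0,0],"yaw": -0.75,"claw": 0},{"offset": [0,0,0],"yaw": -0.75,"claw": 0},{"offset": [0,0,0],"yaw": -0.75,"claw": 0},{"offset": [0,0,0],"yaw": -0.75,"claw": 0},{"offset": [0,0,0],"yaw": -0.75,"claw": 0},{"offset": [0,0,0],"yaw": -0.75,"claw": 0},{"offset": [0,0,0],"yaw": -0.75,"claw": 0},{"offset": [0,0,0],"yaw": -0.75,"claw": 0}])

```text
time: 5.98
ee_pos: [0.2874, 0.4477, 0.3032]
tcp_rot: [-171.4, 3.7, 38.2]
wrist_force: [-0.5, -0.1, 0.4]
opening: 0.0852
grasp_force: 0.0
```

```bash
cat > st.py <<'E'
from h import *
o=get_obs(); print({k:np.round(o[k],3).tolist() for k in('time','q','ee_pos','tcp_rot')})
R=Ro.from_euler('xyz',o['tcp_rot'],degrees=True).as_matrix()
t=R[:,2]; a=np.radians(o['q'][0]); print('tilt deg radial,left',np.degrees([t[0]*np.cos(a)+t[1]*np.sin(a),-t[0]*np.sin(a)+t[1]*np.cos(a)]).round(2))
E
python3 st.py
```

```text
{'time': 5.975, 'q': [52.753, 4.945, 15.257, 101.707, 9.236, -165.247], 'ee_pos': [0.287, 0.448, 0.303], 'tcp_rot': [-171.415, 3.692, 38.165]}
tilt deg radial,left [-1.38  9.2 ]
```

>>> servo_tool(rows=[{"offset": [0,0,0],"yaw": -0.3,"claw": 0},{"offset": [0,0,0],"yaw": -0.3,"claw": 0},{"offset": [0,0,0],"yaw": -0.3,"claw": 0},{"offset": [0,0,0],"yaw": -0.3,"claw": 0}])

```text
time: 6.48
ee_pos: [0.2053, 0.4858, 0.3031]
tcp_rot: [-176.6, -2.0, 65.3]
wrist_force: [0.1, 0.7, 0.6]
opening: 0.0856
grasp_force: 0.0
```

```bash
python3 st.py
```

```text
{'time': 6.475, 'q': [65.425, 1.24, 11.703, 98.426, 3.345, -179.864], 'ee_pos': [0.205, 0.486, 0.303], 'tcp_rot': [-176.65, -2.029, 65.289]}
tilt deg radial,left [2.03 3.34]
```

>>> servo_tool(rows=[{"offset": [0,0,0],"yaw": -0.08,"claw": 0},{"offset": [0,0,0],"yaw": -0.08,"claw": 0}])

```text
time: 6.72
ee_pos: [0.1394, 0.5041, 0.3033]
tcp_rot: [-179.8, -2.7, 74.3]
wrist_force: [1.1, -0.0, 0.1]
opening: 0.0852
grasp_force: 0.0
```

```bash
python3 st.py
```

```text
{'time': 6.725, 'q': [74.451, 0.058, 10.557, 97.814, 0.187, -179.866], 'ee_pos': [0.139, 0.504, 0.303], 'tcp_rot': [-179.806, -2.684, 74.317]}
tilt deg radial,left [2.68 0.19]
```

>>> servo_tool(rows=[{"offset": [0,1,0],"yaw": 0.09,"claw": 0},{"offset": [0,1,0],"yaw": 0.09,"claw": 0},{"offset": [0,1,0],"yaw": 0.09,"claw": 0}])

```text
time: 7.1
ee_pos: [0.2395, 0.4757, 0.3026]
tcp_rot: [-179.1, -2.5, 57.6]
wrist_force: [0.2, 0.1, 0.1]
opening: 0.0852
grasp_force: 0.0
```

>>> servo_tool(rows=[{"offset": [-0.1,1,0],"yaw": 0.062,"claw": 0},{"offset": [-0.1,1,0],"yaw": 0.062,"claw": 0},{"offset": [-0.1,1,0],"yaw": 0.062,"claw": 0}])

```text
time: 7.48
ee_pos: [0.3183, 0.4137, 0.3008]
tcp_rot: [-178.6, -2.3, 46.6]
wrist_force: [-0.5, 0.9, 0.9]
opening: 0.0853
grasp_force: 0.0
```

>>> servo_tool(rows=[{"offset": [-0.1,1,0],"yaw": 0.062,"claw": 0},{"offset": [-0.1,1,0],"yaw": 0.062,"claw": 0},{"offset": [-0.1,1,0],"yaw": 0.062,"claw": 0}])

```text
time: 7.85
ee_pos: [0.3837, 0.3384, 0.2979]
tcp_rot: [-178.2, -2.0, 35.5]
wrist_force: [-0.3, 0.4, -0.9]
opening: 0.0851
grasp_force: 0.0
```

>>> servo_tool(rows=[{"offset": [-0.1,1,0],"yaw": 0.062,"claw": 0},{"offset": [-0.1,1,0],"yaw": 0.062,"claw": 0},{"offset": [-0.1,1,0],"yaw": 0.062,"claw": 0}])

```text
time: 8.22
ee_pos: [0.4335, 0.2518, 0.2944]
tcp_rot: [-177.8, -1.6, 24.3]
wrist_force: [-0.3, 1.1, 0.2]
opening: 0.0852
grasp_force: 0.0
```

```bash
python3 st.py
```

```text
{'time': 8.225, 'q': [29.07, -2.285, 7.25, 97.804, 2.057, -175.269], 'ee_pos': [0.433, 0.252, 0.294], 'tcp_rot': [-177.807, -1.555, 24.341]}
tilt deg radial,left [1.73 2.06]
```

Continue three more arcs (raising slightly), then a measured push.

>>> servo_tool(rows=[{"offset": [-0.1,1,0],"yaw": 0.062,"claw": 0},{"offset": [-0.1,1,0],"yaw": 0.062,"claw": 0},{"offset": [-0.1,1,0],"yaw": 0.062,"claw": 0}])

```text
time: 8.6
ee_pos: [0.4657, 0.157, 0.2903]
tcp_rot: [-177.5, -1.1, 13.2]
wrist_force: [-0.1, 0.4, 0.3]
opening: 0.0852
grasp_force: 0.0
```

>>> servo_tool(rows=[{"offset": [-0.1,1,-0.1],"yaw": 0.062,"claw": 0},{"offset": [-0.1,1,-0.1],"yaw": 0.062,"claw": 0},{"offset": [-0.1,1,-0.1],"yaw": 0.062,"claw": 0}])

```text
time: 8.98
ee_pos: [0.479, 0.0573, 0.2961]
tcp_rot: [-177.4, -0.6, 2.1]
wrist_force: [-0.5, 0.6, -0.3]
opening: 0.0854
grasp_force: 0.0
```

>>> servo_tool(rows=[{"offset": [-0.1,1,-0.1],"yaw": 0.062,"claw": 0},{"offset": [-0.1,1,-0.1],"yaw": 0.062,"claw": 0},{"offset": [-0.1,1,-0.1],"yaw": 0.062,"claw": 0}])

```text
time: 9.35
ee_pos: [0.4727, -0.0432, 0.3013]
tcp_rot: [-177.3, -0.1, -9.1]
wrist_force: [0.4, 0.5, 0.0]
opening: 0.0855
grasp_force: 0.0
```

>>> servo_tool(rows=[{"offset": [-0.1,1,-0.1],"yaw": 0.062,"claw": 0},{"offset": [-0.1,1,-0.1],"yaw": 0.062,"claw": 0},{"offset": [-0.1,1,-0.1],"yaw": 0.062,"claw": 0}])

```text
time: 9.72
ee_pos: [0.4472, -0.1407, 0.3065]
tcp_rot: [-177.3, 0.4, -20.2]
wrist_force: [1.2, 0.8, 0.2]
opening: 0.0856
grasp_force: 0.0
```

```bash
python3 st.py
```

```text
{'time': 9.725, 'q': [-18.969, -4.248, 6.77, 101.377, 2.681, -178.767], 'ee_pos': [0.447, -0.141, 0.307], 'tcp_rot': [-177.328, 0.416, -20.2]}
tilt deg radial,left [-0.36  2.68]
```

>>> servo_tool(rows=[{"offset": [0,0,0],"yaw": -0.08,"claw": 0},{"offset": [0,0,0],"yaw": -0.08,"claw": 0}])

```text
time: 9.98
ee_pos: [0.4583, -0.0779, 0.3063]
tcp_rot: [-179.8, -0.2, -9.9]
wrist_force: [-0.7, 0.0, -0.1]
opening: 0.0851
grasp_force: 0.0
```

```bash
python3 st.py
```

```text
{'time': 9.975, 'q': [-9.731, -5.239, 5.853, 100.938, 0.15, -179.821], 'ee_pos': [0.458, -0.078, 0.306], 'tcp_rot': [-179.85, -0.155, -9.911]}
tilt deg radial,left [0.16 0.15]
```

Tilt is gone. Now turn to yaw 180, which gives world-aligned axes with q6=q1.

>>> servo_tool(rows=[{"offset": [0,0,0],"yaw": 0.7,"claw": 0},{"offset": [0,0,0],"yaw": 0.7,"claw": 0},{"offset": [0,0,0],"yaw": 0.7,"claw": 0},{"offset": [0,0,0],"yaw": 0.7,"claw": 0},{"offset": [0,0,0],"yaw": 0.7,"claw": 0},{"offset": [0,0,0],"yaw": 0.7,"claw": 0},{"offset": [0,0,0],"yaw": 0.7,"claw": 0},{"offset": [0,0,0],"yaw": 0.7,"claw": 0},{"offset": [0,0,0],"yaw": 0.7,"claw": 0},{"offset": [0,0,0],"yaw": 0.7,"claw": 0},{"offset": [0,0,0],"yaw": 0.7,"claw": 0},{"offset": [0,0,0],"yaw": 0.7,"claw": 0}])

```text
time: 11.48
ee_pos: [0.4581, -0.0789, 0.3064]
tcp_rot: [-180.0, 0.2, -136.4]
wrist_force: [-0.3, -0.5, 0.3]
opening: 0.0853
grasp_force: 0.0
```

>>> servo_tool(rows=[{"offset": [0,0,0],"yaw": 0.245,"claw": 0},{"offset": [0,0,0],"yaw": 0.245,"claw": 0},{"offset": [0,0,0],"yaw": 0.245,"claw": 0},{"offset": [0,0,0],"yaw": 0.245,"claw": 0},{"offset": [0,0,0],"yaw": 0.245,"claw": 0},{"offset": [0,0,0],"yaw": 0.245,"claw": 0}])

```text
time: 12.22
ee_pos: [0.4579, -0.0803, 0.3064]
tcp_rot: [179.9, 0.2, 180.0]
wrist_force: [0.6, -0.4, 0.6]
opening: 0.0853
grasp_force: 0.0
```

```bash
python3 st.py; cat > snap.py <<'E'
import sys
from h import *
o=get_obs(); T=wristT(o); p,d=camera("wrist"); n=sys.argv[1]
cv2.imwrite(f"pics/{n}.png",p[:,:,::-1]); np.savez(f"pics/{n}.npz",p=p,d=d,T=T)
E
python3 snap.py w1
```

```text
{'time': 12.225, 'q': [-10.034, -5.24, 5.87, 100.955, 0.144, -9.996], 'ee_pos': [0.458, -0.08, 0.306], 'tcp_rot': [179.885, 0.177, 179.962]}
tilt deg radial,left [0.15 0.14]
```

>>> servo_tool(rows=[{"offset": [0,1,0],"yaw": 0,"claw": 0},{"offset": [0,1,0],"yaw": 0,"claw": 0},{"offset": [0,1,0],"yaw": 0,"claw": 0}])

```text
time: 12.65
ee_pos: [0.4581, 0.0204, 0.3067]
tcp_rot: [179.9, 0.2, 180.0]
wrist_force: [-0.4, 0.6, 0.2]
opening: 0.0854
grasp_force: 0.0
```

>>> servo_tool(rows=[{"offset": [0,1,0],"yaw": 0,"claw": 0},{"offset": [0,1,0],"yaw": 0,"claw": 0},{"offset": [0,1,0],"yaw": 0,"claw": 0}])

```text
time: 13.02
ee_pos: [0.4588, 0.1197, 0.3065]
tcp_rot: [179.9, 0.1, 179.9]
wrist_force: [-0.1, -1.0, 0.3]
opening: 0.0848
grasp_force: 0.0
```

>>> servo_tool(rows=[{"offset": [0,1,0],"yaw": 0,"claw": 0},{"offset": [0,1,0],"yaw": 0,"claw": 0},{"offset": [0,1,0],"yaw": 0,"claw": 0},{"offset": [0,1,0],"yaw": 0,"claw": 0}])

```text
time: 13.52
ee_pos: [0.4597, 0.2173, 0.307]
tcp_rot: [179.9, 0.2, 179.7]
wrist_force: [-0.1, -0.3, 0.4]
opening: 0.0853
grasp_force: 0.0
```

```bash
python3 st.py;python3 snap.py w2; python3 -c "
import cv2,numpy as np
a=[cv2.imread(f'pics/w{i}.png') for i in (1,2)]
cv2.imwrite('pics/w12.png',cv2.resize(np.vstack(a),(480,600)))"
```

```text
{'time': 13.525, 'q': [25.303, 0.641, 11.615, 100.79, -0.011, 25.64], 'ee_pos': [0.46, 0.217, 0.307], 'tcp_rot': [179.93, 0.171, 179.662]}
tilt deg radial,left [ 0.18 -0.01]
```

View pics/w12.png

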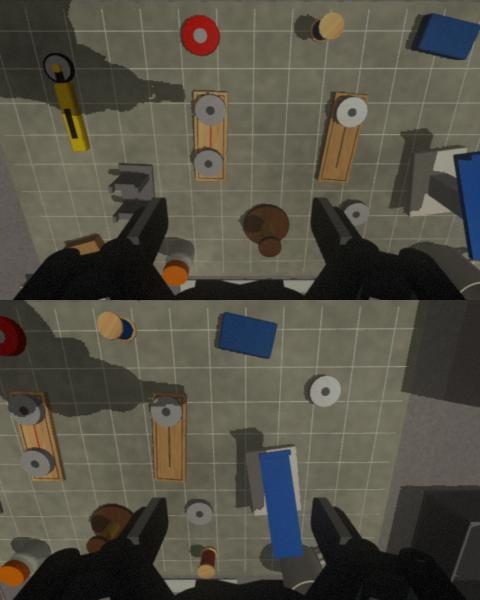

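Wrist views: board's low (ledge) end is toward the robot. All five weights, the stand, templates, cradle, cutter and jar are visible. Next: precise measurement with height masks and rays.

```bash
cat > meas.py <<'E'
from h import *
def load(n):
    f=np.load(f"pics/{n}.npz"); p,d,W=cloud("wrist",f['p'],f['d'],f['T']); return p,d,W,f['T']
def disc(n,g,z,zlo,r):
    """top face of a disc at height z: height mask, rays onto z, enclosing circle"""
    p,d,W,T=load(n)
    m=((d>0)&(W[...,2]>zlo)&(W[...,2]<z+.012)&(np.hypot(W[...,0]-g[0],W[...,1]-g[1])<r+.012)).astype(np.uint8)
    c,_=cv2.findContours(m,cv2.RETR_EXTERNAL,cv2.CHAIN_APPROX_NONE)
    if not c: return None
    c=max(c,key=cv2.contourArea)[:,0]
    P=ray("wrist",c,z,T)[:,:2]; (e,R)=cv2.minEnclosingCircle((P*1000).astype(np.float32))
    cc=m*0; cv2.drawContours(cc,[c.reshape(-1,1,2)],-1,1,-1); v,u=np.nonzero(cc)
    return (ray("wrist",np.c_[u,v],z,T)[:,:2].mean(0)*1000).round(1),np.round(e,1),round(R,1),round(float(np.median(W[...,2][m>0])),4)
E
python3 - <<'E'
from meas import *
for n in('w1','w2'):
    for nm,g,z,zl in [('A',(.4498,-.123),.024,.017),('B',(.54,-.13),.024,.017),('C',(.4576,.105),.024,.017),('D',(.652,.1446),.014,.008),('E',(.431,.361),.014,.008),('stand',(.68,-.02),.07,.055),('jar',(.74,-.19),.07,.06)]:
        try: print(n,nm,disc(n,g,z,zl,.026))
        except Exception as e: print(nm,e)
    p,d,W,T=load(n)
    hsv=cv2.cvtColor(p,cv2.COLOR_RGB2HSV).astype(int);H,S,V=hsv[...,0],hsv[...,1],hsv[...,2]
    print('mat',np.median(W[...,2][(abs(W[...,0]-.45)<.1)&(abs(W[...,1]-.0)<.05)]))
    for nm,g in dict(t1=(.5,.1),t2=(.5,-.13)).items():
        k=(d>0)&(W[...,2]>.006)&(W[...,2]<.035)&(abs(W[...,0]-g[0])<.1)&(abs(W[...,1]-g[1])<.045)
        v,u=np.nonzero(k); P=ray("wrist",np.c_[u,v],.010,T)[:,:2]
        k2=(S>80)&k; v,u=np.nonzero(k2); P2=ray("wrist",np.c_[u,v],.010,T)[:,:2]
        print(nm,[cv2.minAreaRect((q*1000).astype(np.float32)) for q in(P,P2) if len(q)],p[k2].mean(0).round())
    b=(H>100)&(H<125)&(S>130)&(W[...,2]>.05)&(d>0)
    if b.sum()>200:
        P=W[b];c=P.mean(0);_,_,vt=np.linalg.svd(P-c,full_matrices=False)
        print('board',c.round(4),vt.round(3).tolist(),P.min(0).round(3),P.max(0).round(3),b.sum(),cv2.minAreaRect((P[:,:2]*1000).astype(np.float32)))
    k=(H>20)&(H<33)&(S>150)&(d>0)&(W[...,1]<-.25)&(W[...,2]<.04)
    if k.sum()>100:
        v,u=np.nonzero(k);print('yellow',cv2.minAreaRect((ray("wrist",np.c_[u,v],.018,T)[:,:2]*1000).astype(np.float32)),W[k][:,2].mean())
    k=(d>0)&(W[...,2]>.03)&(W[...,2]<.075)&(abs(W[...,0]-.62)<.1)&(abs(W[...,1]+.26)<.08)&(S<60)
    if k.sum()>100: print('cradle',cv2.minAreaRect((W[k][:,:2]*1000).astype(np.float32)),W[k].min(0).round(3),W[k].max(0).round(3))
    k=(d>0)&(W[...,2]>.004)&(W[...,2]<.075)&(abs(W[...,0]-.62)<.1)&(abs(W[...,1]+.26)<.08)&(S<60)
    if k.sum()>100: print('cradle base',cv2.minAreaRect((W[k][:,:2]*1000).astype(np.float32)))
E
```

```text
w1 A (array([ 448., -126.]), array([ 448.3, -125.8]), 25.6, 0.0262)
w1 B (array([ 539.4, -132.9]), array([ 539.7, -132.9]), 26.6, 0.0262)
w1 C (array([451.6,  99.5]), array([451.5,  99.4]), 26.7, 0.0263)
w1 D (array([646.1, 142. ]), array([648.2, 139.1]), 28.3, 0.0164)
w1 E None
w1 stand (array([677. , -27.9]), array([677.1, -27.6]), 22.5, 0.0723)
w1 jar (array([ 734.9, -195.4]), array([ 735. , -195.8]), 28.8, 0.0721)
mat 0.3081483395822955
t1 [((504.1485595703125, 97.59318542480469), (62.27756881713867, 160.92581176757812), 85.0542221069336), ((504.018310546875, 96.15937805175781), (58.179019927978516, 160.88787841796875), 84.9925765991211)] [116.  88.  54.]
t2 [((500.53179931640625, -129.98403930664062), (57.9987678527832, 160.97569274902344), 87.82149505615234), ((500.56524658203125, -129.12730407714844), (56.259735107421875, 160.98947143554688), 87.91188049316406)] [133. 104.  67.]
board [0.5625 0.237  0.119 ] [[0.282, 0.778, -0.562], [-0.919, 0.051, -0.391], [0.276, -0.626, -0.729]] [ 0.44  -0.153  0.074] [0.655 0.281 0.371] 3240 ((494.967041015625, 87.2293701171875), (476.69686
[... 1217 characters left out ...]
 (73.65327453613281, 160.95968627929688), 87.75222778320312), ((500.215087890625, -127.72473907470703), (60.99427795410156, 160.9917449951172), 87.93702697753906)] [123.  94.  59.]
board [0.5666 0.2755 0.1232] [[0.493, 0.145, -0.858], [-0.852, -0.122, -0.51], [-0.179, 0.982, 0.063]] [0.442 0.146 0.074] [0.653 0.31  0.372] 5993 ((547.6130981445312, 228.17425537109375), (218.58859252929688, 144.77261352539062), 5.439163684844971)
cradle ((716.0985107421875, -196.44760131835938), (32.857059478759766, 7.676723957061768), 89.89582824707031) [ 0.712 -0.213  0.03 ] [ 0.72  -0.18   0.054]
cradle base ((623.2975463867188, -220.256591796875), (194.4971466064453, 77.56169891357422), 0.8851472735404968)
```

>>> servo_tool(rows=[{"offset": [-1,-0.4,0.8],"yaw": 0,"claw": 0.25},{"offset": [-1,-0.4,0.8],"yaw": 0,"claw": 0.25},{"offset": [-1,-0.4,0.8],"yaw": 0,"claw": 0.25}])

```text
time: 13.95
ee_pos: [0.5605, 0.1747, 0.2236]
tcp_rot: [-180.0, -0.1, 179.4]
wrist_force: [-1.0, 0.0, -0.2]
opening: 0.0639
grasp_force: 0.0
```

>>> servo_tool(rows=[{"offset": [-0.88,-0.36,1],"yaw": 0,"claw": 0.25},{"offset": [-0.88,-0.36,1],"yaw": 0,"claw": 0.25},{"offset": [-0.88,-0.36,1],"yaw": 0,"claw": 0.25},{"offset": [-0.88,-0.36,1],"yaw": 0,"claw": 0.25}])

```text
time: 14.45
ee_pos: [0.6473, 0.1408, 0.1279]
tcp_rot: [179.9, 0.1, 179.6]
wrist_force: [-0.1, -0.1, 0.2]
opening: 0.0641
grasp_force: 0.0
```

```bash
python3 st.py;python3 snap.py w3; python3 - <<'E'
from meas import *
print(get_obs()['opening'])
print(disc('w3',(.6475,.141),.016,.010,.026))
f=np.load("pics/w3.npz");p,d=f['p'],f['d']
_,_,X=cloud("wrist",p,d,np.array(camera_info("wrist")['hand_eye']))
# finger points in tool coords
k=(d>0)&(abs(X[...,1])<.06)&(abs(X[...,0])<.02)&(X[...,2]<.045)&(X[...,2]>-.03)
P=X[k]
for s in(-1,1):
    Q=P[P[:,1]*s>0]; print(s,len(Q),Q[:,2].max().round(4) if len(Q) else 0, np.percentile(Q[:,2],[50,95,99]).round(4),np.percentile(abs(Q[:,1]),[1,50,99]).round(4))
E
```

```text
{'time': 14.45, 'q': [12.243, 19.702, 13.485, 83.623, 0.063, 12.654], 'ee_pos': [0.647, 0.141, 0.128], 'tcp_rot': [179.903, 0.143, 179.59]}
tilt deg radial,left [0.16 0.06]
0.06365800942822035
(array([647.5, 140.9]), array([648. , 140.7]), 25.5, 0.0163)
-1 3329 0.0173 [-0.0118  0.0105  0.015 ] [0.0316 0.0341 0.0549]
1 3314 0.0171 [-0.012   0.0106  0.0146] [0.0319 0.0344 0.0545]
```

View pics/w3.png

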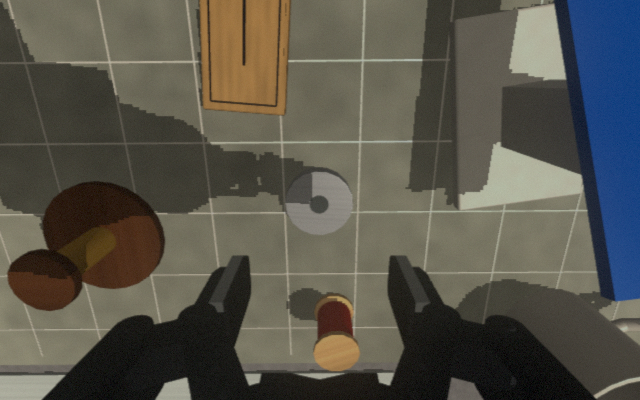

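Fingertips sit 17 mm ahead of the TCP at this opening, and the weight is centred at (316,203). Grasp it.

>>> servo_tool(rows=[{"offset": [0,0,1],"yaw": 0,"claw": 0.25},{"offset": [0,0,1],"yaw": 0,"claw": 0.25},{"offset": [0,0,1],"yaw": 0,"claw": 0.25},{"offset": [0,0,1],"yaw": 0,"claw": 0.25}])

```text
time: 15.0
ee_pos: [0.6489, 0.1423, 0.0311]
tcp_rot: [179.8, 0.4, 179.7]
wrist_force: [0.1, -1.1, 0.1]
opening: 0.064
grasp_force: 0.0
```

>>> servo_tool(rows=[{"offset": [0,0,0.03],"yaw": 0,"claw": 0.25},{"offset": [0,0,0.03],"yaw": 0,"claw": 0.6},{"offset": [0,0,0.03],"yaw": 0,"claw": 0.6},{"offset": [0,0,0.03],"yaw": 0,"claw": 0.6},{"offset": [0,0,0.03],"yaw": 0,"claw": 0.6}], squeeze=45)

```text
time: 15.62
ee_pos: [0.6486, 0.1418, 0.0264]
tcp_rot: [179.9, 0.3, 179.6]
wrist_force: [-2.3, -0.7, 6.5]
opening: 0.0478
grasp_force: 45.7
```

>>> servo_tool(rows=[{"offset": [0,0,-0.2],"yaw": 0,"claw": 0.6},{"offset": [0,0,-0.5],"yaw": 0,"claw": 0.6},{"offset": [0,0,-0.8],"yaw": 0,"claw": 0.6},{"offset": [0,0,-1],"yaw": 0,"claw": 0.6},{"offset": [0,0,-1],"yaw": 0,"claw": 0.6}])

```text
time: 16.25
ee_pos: [0.6485, 0.1417, 0.1273]
tcp_rot: [179.9, 0.4, 179.6]
wrist_force: [0.1, -0.1, -2.2]
opening: 0.0479
grasp_force: 47.1
```

```bash
python3 - <<'E'
from meas import *
print(disc('w3',(.677,-.028),.072,.055,.022))
E
```

```text
(array([675.4, -24.1]), array([676. , -23.4]), 24.0, 0.072)
```

>>> servo_tool(rows=[{"offset": [-0.1,-0.3,-0.3],"yaw": 0,"claw": 0.6},{"offset": [-0.2,-0.7,-0.3],"yaw": 0,"claw": 0.6},{"offset": [-0.2,-1,-0.3],"yaw": 0,"claw": 0.6},{"offset": [-0.2,-1,-0.3],"yaw": 0,"claw": 0.6}])

```text
time: 16.75
ee_pos: [0.6665, 0.0392, 0.1533]
tcp_rot: [179.9, 0.1, 179.5]
wrist_force: [1.1, 0.3, -3.0]
opening: 0.0477
grasp_force: 49.3
```

```bash
python3 st.py;python3 snap.py w4; python3 - <<'E'
from meas import *
print(disc('w4',(.677,-.028),.072,.055,.022))
E
```

```text
{'time': 16.75, 'q': [3.338, 20.49, 17.289, 86.714, 0.068, 3.842], 'ee_pos': [0.667, 0.039, 0.153], 'tcp_rot': [179.927, 0.08, 179.496]}
tilt deg radial,left [0.08 0.07]
(array([676.3, -26.3]), array([676.8, -26.1]), 21.4, 0.0721)
```

```bash
python3 - <<'E'
from meas import *
for n in('w1','w2','w3','w4'): print(n,disc(n,(.677,-.028),.072,.067,.022))
for n in("scene","side"):
    f=np.load(f"pics/{n}0.npz"); p,d,W=cloud(n,f['p'],f['d'])
    m=(d>0)&(W[...,2]>.067)&(W[...,2]<.08)&(np.hypot(W[...,0]-.677,W[...,1]+.027)<.035); v,u=np.nonzero(m)
    P=ray(n,np.c_[u,v],.072)[:,:2]*1000; print(n,P.mean(0),cv2.minEnclosingCircle(P.astype(np.float32)))
E
```

```text
w1 (array([676.1, -28. ]), array([676.1, -27.9]), 21.7, 0.0723)
w2 (array([670. , -29.7]), array([674.7, -26. ]), 22.2, 0.0721)
w3 (array([676. , -25.1]), array([676.1, -25.5]), 22.5, 0.0721)
w4 (array([676.6, -26.5]), array([677. , -26.5]), 21.0, 0.0722)
scene [680.31020607 -25.23639615] ((680.0078735351562, -24.713951110839844), 21.237558364868164)
side [676.08906557 -30.93201857] ((675.2677612304688, -32.038570404052734), 23.15712547302246)
```

Views agree if the cameras read about 2 mm high: stand is at (0.6776, −0.0273), top at 0.070. Go above it.

>>> servo_tool(rows=[{"offset": [-0.06,-0.35,0.0],"yaw": 0,"claw": 0.6},{"offset": [-0.11,-0.665,0.2],"yaw": 0,"claw": 0.6},{"offset": [-0.11,-0.665,0.4],"yaw": 0,"claw": 0.6},{"offset": [-0.11,-0.665,0.45],"yaw": 0,"claw": 0.6},{"offset": [-0.11,-0.665,0.45],"yaw": 0,"claw": 0.6}])

```text
time: 17.42
ee_pos: [0.6774, -0.0242, 0.1091]
tcp_rot: [179.9, 0.1, 179.7]
wrist_force: [0.2, -0.2, -2.8]
opening: 0.0478
grasp_force: 49.3
```

```bash
python3 st.py
```

```text
{'time': 17.425, 'q': [-2.091, 22.072, 14.468, 82.261, 0.111, -1.803], 'ee_pos': [0.677, -0.024, 0.109], 'tcp_rot': [179.893, 0.137, 179.712]}
tilt deg radial,left [0.13 0.11]
```

>>> servo_tool(rows=[{"offset": [0,-0.03,0.05],"yaw": 0,"claw": 0.6},{"offset": [0,-0.03,0.09],"yaw": 0,"claw": 0.6},{"offset": [0,-0.03,0.12],"yaw": 0,"claw": 0.6},{"offset": [0,-0.03,0.12],"yaw": 0,"claw": 0.6}])

```text
time: 17.92
ee_pos: [0.6775, -0.0281, 0.097]
tcp_rot: [179.9, 0.2, 179.7]
wrist_force: [1.0, 0.1, -2.3]
opening: 0.0475
grasp_force: 49.3
```

>>> servo_tool(rows=[{"offset": [0,0.005,0.02],"yaw": 0,"claw": 0.6},{"offset": [0,0.005,0.02],"yaw": 0,"claw": 0.6}])

```text
time: 18.18
ee_pos: [0.6777, -0.0279, 0.0965]
tcp_rot: [179.9, 0.2, 179.6]
wrist_force: [-2.3, -2.3, 4.9]
opening: 0.0476
grasp_force: 50.0
```

>>> servo_tool(rows=[{"offset": [0,0,0.01],"yaw": 0,"claw": 0.6},{"offset": [0,0,0.01],"yaw": 0,"claw": 0.6}])

```text
time: 18.42
ee_pos: [0.6777, -0.0279, 0.0964]
tcp_rot: [179.9, 0.3, 179.6]
wrist_force: [-6.7, -1.2, 11.2]
opening: 0.0477
grasp_force: 50.8
```

>>> servo_tool(rows=[{"offset": [0,0,-0.01],"yaw": 0,"claw": 0.25},{"offset": [0,0,-0.01],"yaw": 0,"claw": 0.25},{"offset": [0,0,-0.01],"yaw": 0,"claw": 0.25},{"offset": [0,0,-0.4],"yaw": 0,"claw": 0.25},{"offset": [0.5,0,-0.9],"yaw": 0,"claw": 0.25},{"offset": [1,0,-1],"yaw": 0,"claw": 0.25},{"offset": [1,0,-1],"yaw": 0,"claw": 0.25},{"offset": [1,0,-1],"yaw": 0,"claw": 0.25}])

```text
time: 19.42
ee_pos: [0.5777, -0.0272, 0.194]
tcp_rot: [179.9, 0.2, 179.7]
wrist_force: [-0.1, -0.7, 0.2]
opening: 0.064
grasp_force: 0.0
```

```bash
python3 st.py;python3 snap.py w5; python3 - <<'E'
from meas import *
print(disc('w5',(.6776,-.0275),.084,.079,.026))
for nm,g,z in [('A',(.4498,-.123),.024),('B',(.54,-.13),.024),('C',(.4576,.105),.024)]: print(nm,disc('w5',g,z,z-.006,.026))
E
```

```text
{'time': 19.425, 'q': [-2.745, 7.839, 6.628, 88.563, 0.107, -2.397], 'ee_pos': [0.578, -0.027, 0.194], 'tcp_rot': [179.902, 0.231, 179.652]}
tilt deg radial,left [0.23 0.11]
(array([676.7, -27.9]), array([677.2, -28.4]), 27.3, 0.0863)
A (array([ 452.3, -125.5]), array([ 449.4, -125.7]), 26.0, 0.0262)
B (array([ 539.7, -132.5]), array([ 540.4, -132.6]), 26.1, 0.0262)
C (array([454.9,  99.8]), array([452.4,  99.7]), 26.8, 0.0263)
```

Weight 1 is well seated. Next is weight B.

>>> servo_tool(rows=[{"offset": [0.37,-1,0.2],"yaw": -0.002,"claw": 0.25},{"offset": [0.37,-1,0.6],"yaw": -0.002,"claw": 0.25},{"offset": [0.37,-1,0.6],"yaw": -0.002,"claw": 0.25}])

```text
time: 19.85
ee_pos: [0.538, -0.1287, 0.129]
tcp_rot: [179.8, -0.2, 179.8]
wrist_force: [0.0, -0.1, 0.1]
opening: 0.0641
grasp_force: 0.0
```

>>> servo_tool(rows=[{"offset": [0,-0.054,0.8],"yaw": 0,"claw": 0.25},{"offset": [0,-0.054,0.8],"yaw": 0,"claw": 0.25},{"offset": [0,-0.054,0.8],"yaw": 0,"claw": 0.25},{"offset": [0,-0.054,0.8],"yaw": 0,"claw": 0.25}])

```text
time: 20.35
ee_pos: [0.5415, -0.132, 0.0558]
tcp_rot: [179.9, 0.3, -180.0]
wrist_force: [0.1, -0.5, 0.9]
opening: 0.0636
grasp_force: 0.0
```

>>> servo_tool(rows=[{"offset": [0.01,0,0.15],"yaw": 0,"claw": 0.25},{"offset": [0.01,0,0.235],"yaw": 0,"claw": 0.25},{"offset": [0.01,0,0.235],"yaw": 0,"claw": 0.25},{"offset": [0.01,0,0.235],"yaw": 0,"claw": 0.6},{"offset": [0.01,0,0.235],"yaw": 0,"claw": 0.6},{"offset": [0.01,0,0.235],"yaw": 0,"claw": 0.6},{"offset": [0.01,0,0.235],"yaw": 0,"claw": 0.6}])

```text
time: 21.22
ee_pos: [0.5399, -0.1328, 0.0323]
tcp_rot: [180.0, 0.3, 180.0]
wrist_force: [-3.6, -3.0, 11.5]
opening: 0.0486
grasp_force: 51.8
```

>>> servo_tool(rows=[{"offset": [0,0,-0.2],"yaw": 0,"claw": 0.6},{"offset": [0,0,-0.5],"yaw": 0,"claw": 0.6},{"offset": [0,0,-0.8],"yaw": 0,"claw": 0.6},{"offset": [0,0,-1],"yaw": 0,"claw": 0.6}])

```text
time: 21.72
ee_pos: [0.5392, -0.1324, 0.1319]
tcp_rot: [179.9, 0.3, -180.0]
wrist_force: [0.3, -0.8, -2.2]
opening: 0.0486
grasp_force: 46.8
```

>>> servo_tool(rows=[{"offset": [-0.3,0.4,-0.1],"yaw": 0,"claw": 0.6},{"offset": [-0.6,0.7,-0.2],"yaw": 0,"claw": 0.6},{"offset": [-0.9,1,-0.2],"yaw": 0,"claw": 0.6},{"offset": [-0.9,1,-0.2],"yaw": 0,"claw": 0.6}])

```text
time: 22.22
ee_pos: [0.6301, -0.0302, 0.1499]
tcp_rot: [179.9, 0.2, -179.8]
wrist_force: [-0.9, -0.4, -3.1]
opening: 0.0483
grasp_force: 47.0
```

>>> servo_tool(rows=[{"offset": [-0.25,0.02,0],"yaw": 0,"claw": 0.6},{"offset": [-0.47,0.02,0.1],"yaw": 0,"claw": 0.6},{"offset": [-0.47,0.02,0.3],"yaw": 0,"claw": 0.6},{"offset": [-0.47,0.02,0.39],"yaw": 0,"claw": 0.6},{"offset": [-0.47,0.02,0.39],"yaw": 0,"claw": 0.6},{"offset": [-0.47,0.02,0.39],"yaw": 0,"claw": 0.6}])

```text
time: 22.98
ee_pos: [0.676, -0.0304, 0.1128]
tcp_rot: [179.9, 0.2, -180.0]
wrist_force: [0.3, 0.3, -1.7]
opening: 0.0485
grasp_force: 47.0
```

>>> servo_tool(rows=[{"offset": [-0.015,0.025,0.03],"yaw": 0,"claw": 0.6},{"offset": [-0.015,0.025,0.055],"yaw": 0,"claw": 0.6},{"offset": [-0.015,0.025,0.055],"yaw": 0,"claw": 0.6}])

```text
time: 23.35
ee_pos: [0.6776, -0.0275, 0.1065]
tcp_rot: [179.9, 0.2, -180.0]
wrist_force: [0.9, 0.7, -1.3]
opening: 0.0484
grasp_force: 48.0
```

>>> servo_tool(rows=[{"offset": [0,0,0.012],"yaw": 0,"claw": 0.6},{"offset": [0,0,0.012],"yaw": 0,"claw": 0.6}])

```text
time: 23.6
ee_pos: [0.6777, -0.0276, 0.106]
tcp_rot: [179.9, 0.2, -180.0]
wrist_force: [-1.2, 1.1, 4.0]
opening: 0.048
grasp_force: 50.7
```

>>> servo_tool(rows=[{"offset": [0,0,-0.01],"yaw": 0,"claw": 0.25},{"offset": [0,0,-0.01],"yaw": 0,"claw": 0.25},{"offset": [0,0,-0.01],"yaw": 0,"claw": 0.25},{"offset": [0,0,-0.3],"yaw": 0,"claw": 0.25},{"offset": [0.4,0,-0.7],"yaw": 0,"claw": 0.25},{"offset": [1,0,-0.8],"yaw": 0,"claw": 0.25}])

```text
time: 24.35
ee_pos: [0.5776, -0.028, 0.1867]
tcp_rot: [179.9, 0.4, -180.0]
wrist_force: [-0.4, -1.1, 1.9]
opening: 0.0643
grasp_force: 0.0
```

>>> servo_tool(rows=[{"offset": [0.7,-0.3,0.3],"yaw": 0,"claw": 0.25},{"offset": [1,-0.5,0.6],"yaw": 0,"claw": 0.25},{"offset": [1,-0.5,0.6],"yaw": 0,"claw": 0.25}])

```text
time: 24.72
ee_pos: [0.4725, -0.0784, 0.1206]
tcp_rot: [179.9, -0.2, 179.9]
wrist_force: [-0.4, 0.1, 0.1]
opening: 0.064
grasp_force: 0.0
```

>>> servo_tool(rows=[{"offset": [0.29,-0.48,0.4],"yaw": 0,"claw": 0.25},{"offset": [0.29,-0.48,0.7],"yaw": 0,"claw": 0.25},{"offset": [0.29,-0.48,0.7],"yaw": 0,"claw": 0.25},{"offset": [0.29,-0.48,0.7],"yaw": 0,"claw": 0.25}])

```text
time: 25.22
ee_pos: [0.4499, -0.1255, 0.0559]
tcp_rot: [179.9, 0.3, -180.0]
wrist_force: [0.3, 0.3, 0.4]
opening: 0.0642
grasp_force: 0.0
```

>>> servo_tool(rows=[{"offset": [0,0,0.15],"yaw": 0,"claw": 0.25},{"offset": [0,0,0.215],"yaw": 0,"claw": 0.25},{"offset": [0,0,0.215],"yaw": 0,"claw": 0.25},{"offset": [0,0,0.215],"yaw": 0,"claw": 0.6},{"offset": [0,0,0.215],"yaw": 0,"claw": 0.6},{"offset": [0,0,0.215],"yaw": 0,"claw": 0.6},{"offset": [0,0,0.215],"yaw": 0,"claw": 0.6}])

```text
time: 26.1
ee_pos: [0.449, -0.1257, 0.0332]
tcp_rot: [179.9, 0.2, -180.0]
wrist_force: [-0.9, 0.9, 5.4]
opening: 0.0484
grasp_force: 46.9
```

>>> servo_tool(rows=[{"offset": [0,0,-0.2],"yaw": 0,"claw": 0.6},{"offset": [0,0,-0.5],"yaw": 0,"claw": 0.6},{"offset": [0,0,-0.8],"yaw": 0,"claw": 0.6},{"offset": [0,0,-1],"yaw": 0,"claw": 0.6}])

```text
time: 26.6
ee_pos: [0.4485, -0.1259, 0.1337]
tcp_rot: [179.9, 0.2, -180.0]
wrist_force: [0.5, -0.2, -1.2]
opening: 0.048
grasp_force: 46.8
```

>>> servo_tool(rows=[{"offset": [-0.3,0.2,-0.1],"yaw": 0,"claw": 0.6},{"offset": [-0.6,0.4,-0.2],"yaw": 0,"claw": 0.6},{"offset": [-1,0.5,-0.3],"yaw": 0,"claw": 0.6},{"offset": [-1,0.5,-0.3],"yaw": 0,"claw": 0.6}])

```text
time: 27.1
ee_pos: [0.5501, -0.0751, 0.1624]
tcp_rot: [179.9, 0.2, -179.9]
wrist_force: [-1.2, 0.1, -2.5]
opening: 0.0482
grasp_force: 46.9
```

>>> servo_tool(rows=[{"offset": [-0.4,0.2,0],"yaw": 0,"claw": 0.6},{"offset": [-0.8,0.4,0],"yaw": 0,"claw": 0.6},{"offset": [-1,0.48,0],"yaw": 0,"claw": 0.6},{"offset": [-1,0.48,0],"yaw": 0,"claw": 0.6},{"offset": [-1,0.48,0],"yaw": 0,"claw": 0.6}])

```text
time: 27.72
ee_pos: [0.6474, -0.0282, 0.1631]
tcp_rot: [179.9, 0.1, 180.0]
wrist_force: [0.1, 0.4, -2.4]
opening: 0.0477
grasp_force: 47.0
```

>>> servo_tool(rows=[{"offset": [-0.3,0.005,0],"yaw": 0,"claw": 0.6},{"offset": [-0.3,0.005,0.15],"yaw": 0,"claw": 0.6},{"offset": [-0.3,0.005,0.35],"yaw": 0,"claw": 0.6},{"offset": [-0.3,0.005,0.35],"yaw": 0,"claw": 0.6},{"offset": [-0.3,0.005,0.35],"yaw": 0,"claw": 0.6}])

```text
time: 28.35
ee_pos: [0.6778, -0.0275, 0.1293]
tcp_rot: [179.9, 0.2, 180.0]
wrist_force: [0.5, -0.4, -1.1]
opening: 0.0482
grasp_force: 47.0
```

>>> servo_tool(rows=[{"offset": [0,0,0.04],"yaw": 0,"claw": 0.6},{"offset": [0,0,0.07],"yaw": 0,"claw": 0.6},{"offset": [0,0,0.075],"yaw": 0,"claw": 0.6},{"offset": [0,0,0.075],"yaw": 0,"claw": 0.6}])

```text
time: 28.85
ee_pos: [0.6784, -0.0272, 0.1213]
tcp_rot: [179.9, 0.2, -180.0]
wrist_force: [-0.9, -0.2, 1.2]
opening: 0.0481
grasp_force: 47.3
```

>>> servo_tool(rows=[{"offset": [0,0,0.01],"yaw": 0,"claw": 0.6},{"offset": [0,0,0.01],"yaw": 0,"claw": 0.6}])

```text
time: 29.1
ee_pos: [0.6785, -0.0272, 0.1213]
tcp_rot: [179.9, 0.2, -180.0]
wrist_force: [-2.8, -0.5, 6.2]
opening: 0.0483
grasp_force: 47.8
```

>>> servo_tool(rows=[{"offset": [0,0,-0.01],"yaw": 0,"claw": 0.25},{"offset": [0,0,-0.01],"yaw": 0,"claw": 0.25},{"offset": [0,0,-0.01],"yaw": 0,"claw": 0.25},{"offset": [0,0,-0.3],"yaw": 0,"claw": 0.25},{"offset": [0.4,0,-0.6],"yaw": 0,"claw": 0.25},{"offset": [1,0,-0.6],"yaw": 0,"claw": 0.25}])

```text
time: 29.85
ee_pos: [0.5788, -0.0274, 0.1816]
tcp_rot: [179.9, 0.4, -180.0]
wrist_force: [0.3, -0.2, 1.0]
opening: 0.0642
grasp_force: 0.0
```

>>> servo_tool(rows=[{"offset": [0.5,0.4,0.2],"yaw": 0,"claw": 0.25},{"offset": [1,0.8,0.6],"yaw": 0,"claw": 0.25},{"offset": [1,0.8,0.6],"yaw": 0,"claw": 0.25}])

```text
time: 30.22
ee_pos: [0.4751, 0.0538, 0.1175]
tcp_rot: [179.9, -0.0, -179.9]
wrist_force: [0.7, -0.3, 1.3]
opening: 0.0642
grasp_force: 0.0
```

>>> servo_tool(rows=[{"offset": [0.26,0.47,0.3],"yaw": 0,"claw": 0.25},{"offset": [0.26,0.47,0.6],"yaw": 0,"claw": 0.25},{"offset": [0.26,0.47,0.65],"yaw": 0,"claw": 0.25},{"offset": [0.26,0.47,0.65],"yaw": 0,"claw": 0.25}])

```text
time: 30.72
ee_pos: [0.4529, 0.0996, 0.0551]
tcp_rot: [179.9, 0.2, 180.0]
wrist_force: [-1.9, 0.2, 0.0]
opening: 0.0639
grasp_force: 0.0
```

>>> servo_tool(rows=[{"offset": [0.005,0,0.15],"yaw": 0,"claw": 0.25},{"offset": [0.005,0,0.21],"yaw": 0,"claw": 0.25},{"offset": [0.005,0,0.21],"yaw": 0,"claw": 0.25},{"offset": [0.005,0,0.21],"yaw": 0,"claw": 0.6},{"offset": [0.005,0,0.21],"yaw": 0,"claw": 0.6},{"offset": [0.005,0,0.21],"yaw": 0,"claw": 0.6},{"offset": [0.005,0,0.21],"yaw": 0,"claw": 0.6}])

```text
time: 31.6
ee_pos: [0.4524, 0.0999, 0.0342]
tcp_rot: [179.9, 0.2, -180.0]
wrist_force: [-2.0, -0.2, 6.2]
opening: 0.0482
grasp_force: 46.9
```

>>> servo_tool(rows=[{"offset": [0,0,-0.2],"yaw": 0,"claw": 0.6},{"offset": [0,0,-0.5],"yaw": 0,"claw": 0.6},{"offset": [0,0,-0.8],"yaw": 0,"claw": 0.6},{"offset": [0,0,-1],"yaw": 0,"claw": 0.6}])

```text
time: 32.1
ee_pos: [0.4519, 0.0997, 0.1345]
tcp_rot: [179.9, 0.2, -180.0]
wrist_force: [-0.0, -0.1, -2.4]
opening: 0.0479
grasp_force: 47.0
```

>>> servo_tool(rows=[{"offset": [-0.3,-0.2,-0.2],"yaw": 0,"claw": 0.6},{"offset": [-0.6,-0.4,-0.4],"yaw": 0,"claw": 0.6},{"offset": [-1,-0.6,-0.5],"yaw": 0,"claw": 0.6},{"offset": [-1,-0.6,-0.5],"yaw": 0,"claw": 0.6}])

```text
time: 32.6
ee_pos: [0.5536, 0.0384, 0.183]
tcp_rot: [179.9, 0.2, 179.9]
wrist_force: [-1.4, 0.0, -3.1]
opening: 0.0483
grasp_force: 47.2
```

>>> servo_tool(rows=[{"offset": [-0.4,-0.3,0],"yaw": 0,"claw": 0.6},{"offset": [-0.8,-0.6,0],"yaw": 0,"claw": 0.6},{"offset": [-1,-0.67,0],"yaw": 0,"claw": 0.6},{"offset": [-1,-0.67,0],"yaw": 0,"claw": 0.6},{"offset": [-1,-0.67,0],"yaw": 0,"claw": 0.6}])

```text
time: 33.22
ee_pos: [0.6508, -0.0268, 0.1836]
tcp_rot: [179.9, 0.1, -180.0]
wrist_force: [-0.7, 0.1, -1.8]
opening: 0.0483
grasp_force: 47.2
```

>>> servo_tool(rows=[{"offset": [-0.265,-0.01,0],"yaw": 0,"claw": 0.6},{"offset": [-0.265,-0.01,0.2],"yaw": 0,"claw": 0.6},{"offset": [-0.265,-0.01,0.4],"yaw": 0,"claw": 0.6},{"offset": [-0.265,-0.01,0.4],"yaw": 0,"claw": 0.6},{"offset": [-0.265,-0.01,0.4],"yaw": 0,"claw": 0.6}])

```text
time: 33.85
ee_pos: [0.6781, -0.0278, 0.1453]
tcp_rot: [179.9, 0.2, -180.0]
wrist_force: [-0.6, 0.5, -1.6]
opening: 0.048
grasp_force: 47.3
```

>>> servo_tool(rows=[{"offset": [0,0,0.03],"yaw": 0,"claw": 0.6},{"offset": [0,0,0.06],"yaw": 0,"claw": 0.6},{"offset": [0,0,0.065],"yaw": 0,"claw": 0.6},{"offset": [0,0,0.065],"yaw": 0,"claw": 0.6}])

```text
time: 34.35
ee_pos: [0.6783, -0.0283, 0.1375]
tcp_rot: [179.9, 0.2, -180.0]
wrist_force: [1.0, 0.0, -3.1]
opening: 0.0483
grasp_force: 47.3
```

>>> servo_tool(rows=[{"offset": [0.005,0.005,0.015],"yaw": 0,"claw": 0.6},{"offset": [0.005,0.005,0.02],"yaw": 0,"claw": 0.6},{"offset": [0.005,0.005,0.02],"yaw": 0,"claw": 0.6}])

```text
time: 34.72
ee_pos: [0.678, -0.0278, 0.1362]
tcp_rot: [179.9, 0.2, -180.0]
wrist_force: [-1.0, -0.6, 4.0]
opening: 0.048
grasp_force: 47.7
```

>>> servo_tool(rows=[{"offset": [0,0,-0.01],"yaw": 0,"claw": 0.25},{"offset": [0,0,-0.01],"yaw": 0,"claw": 0.25},{"offset": [0,0,-0.01],"yaw": 0,"claw": 0.25},{"offset": [0,0,-0.3],"yaw": 0,"claw": 0.25},{"offset": [0.4,0,-0.6],"yaw": 0,"claw": 0.25},{"offset": [1,0,-0.6],"yaw": 0,"claw": 0.25},{"offset": [1,0,-0.6],"yaw": 0,"claw": 0.25}])

```text
time: 35.6
ee_pos: [0.5738, -0.0278, 0.195]
tcp_rot: [179.9, 0.0, -180.0]
wrist_force: [0.7, 0.1, -0.2]
opening: 0.0642
grasp_force: 0.0
```

```bash
python3 snap.py w6; python3 - <<'E'
from meas import *
print(disc('w6',(.6776,-.0275),.126,.122,.026))
E
```

```text
(array([672.4, -27.8]), array([675.5, -27.8]), 26.4, 0.1283)
```

>>> servo_tool(rows=[{"offset": [0.5,0.5,0],"yaw": 0,"claw": 0.25},{"offset": [1,1,0],"yaw": 0,"claw": 0.25},{"offset": [1,1,0],"yaw": 0,"claw": 0.25}])

```text
time: 36.02
ee_pos: [0.477, 0.074, 0.1957]
tcp_rot: [179.9, 0.2, -179.9]
wrist_force: [0.4, 0.5, -0.2]
opening: 0.0644
grasp_force: 0.0
```

>>> servo_tool(rows=[{"offset": [0.3,0.6,0],"yaw": 0,"claw": 0.25},{"offset": [0.55,1,0],"yaw": 0,"claw": 0.25},{"offset": [0.55,1,0],"yaw": 0,"claw": 0.25}])

```text
time: 36.4
ee_pos: [0.4226, 0.1746, 0.1956]
tcp_rot: [179.9, 0.2, -179.8]
wrist_force: [0.8, -1.0, 0.6]
opening: 0.064
grasp_force: 0.0
```

>>> servo_tool(rows=[{"offset": [0,0.6,0.3],"yaw": 0,"claw": 0.25},{"offset": [0,1,0.5],"yaw": 0,"claw": 0.25},{"offset": [0,1,0.5],"yaw": 0,"claw": 0.25}])

```text
time: 36.78
ee_pos: [0.4232, 0.2736, 0.143]
tcp_rot: [180.0, 0.0, -179.9]
wrist_force: [-0.9, -0.2, 0.9]
opening: 0.0637
grasp_force: 0.0
```

```bash
python3 st.py; python3 snap.py w7; python3 - <<'E'
from meas import *
print(disc('w7',(.4227,.3547),.014,.009,.026))
E
```

```text
{'time': 36.775, 'q': [32.894, -2.11, -9.341, 82.735, -0.017, 32.757], 'ee_pos': [0.423, 0.274, 0.143], 'tcp_rot': [179.995, 0.038, -179.863]}
tilt deg radial,left [ 0.03 -0.02]
(array([422.1, 355. ]), array([422.6, 354.9]), 26.4, 0.0163)
```

View pics/w7.png

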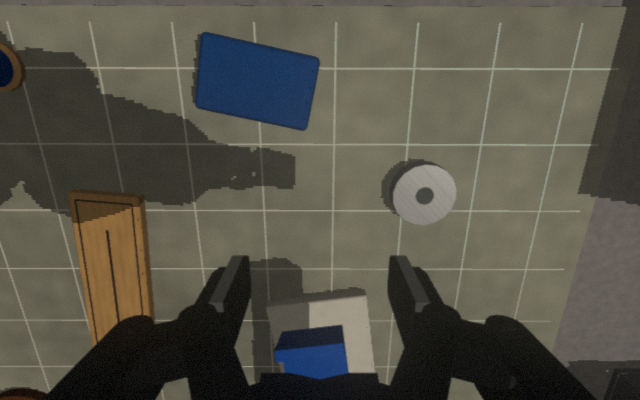

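>>> servo_tool(rows=[{"offset": [0,0.5,0.3],"yaw": 0,"claw": 0.25},{"offset": [0,0.81,0.6],"yaw": 0,"claw": 0.25},{"offset": [0,0.81,0.9],"yaw": 0,"claw": 0.25},{"offset": [0,0.81,0.9],"yaw": 0,"claw": 0.25},{"offset": [0,0.81,0.9],"yaw": 0,"claw": 0.25}])

```text
time: 37.45
ee_pos: [0.4243, 0.3529, 0.0571]
tcp_rot: [179.8, 0.3, 179.9]
wrist_force: [0.3, 0.4, 1.1]
opening: 0.0642
grasp_force: 0.0
```

>>> servo_tool(rows=[{"offset": [0.015,0.02,0.2],"yaw": 0,"claw": 0.25},{"offset": [0.015,0.02,0.3],"yaw": 0,"claw": 0.25},{"offset": [0.015,0.02,0.3],"yaw": 0,"claw": 0.25},{"offset": [0.015,0.02,0.3],"yaw": 0,"claw": 0.6},{"offset": [0.015,0.02,0.3],"yaw": 0,"claw": 0.6},{"offset": [0.015,0.02,0.3],"yaw": 0,"claw": 0.6},{"offset": [0.015,0.02,0.3],"yaw": 0,"claw": 0.6}])

```text
time: 38.33
ee_pos: [0.4222, 0.3555, 0.0268]
tcp_rot: [179.9, 0.3, -180.0]
wrist_force: [-1.0, -2.7, 6.3]
opening: 0.0481
grasp_force: 46.4
```

>>> servo_tool(rows=[{"offset": [0,0,-0.2],"yaw": 0,"claw": 0.6},{"offset": [0,0,-0.5],"yaw": 0,"claw": 0.6},{"offset": [0,0,-0.8],"yaw": 0,"claw": 0.6},{"offset": [0,0,-1],"yaw": 0,"claw": 0.6}])

```text
time: 38.83
ee_pos: [0.4216, 0.3554, 0.1272]
tcp_rot: [179.8, 0.2, -180.0]
wrist_force: [-0.0, 0.0, -2.4]
opening: 0.0481
grasp_force: 47.0
```

>>> servo_tool(rows=[{"offset": [0,-0.3,-0.3],"yaw": 0,"claw": 0.6},{"offset": [0,-0.7,-0.6],"yaw": 0,"claw": 0.6},{"offset": [0,-1,-0.7],"yaw": 0,"claw": 0.6}])

```text
time: 39.2
ee_pos: [0.4215, 0.2542, 0.1976]
tcp_rot: [179.8, 0.3, -180.0]
wrist_force: [1.0, -0.0, -2.7]
opening: 0.0478
grasp_force: 47.3
```

>>> servo_tool(rows=[{"offset": [-0.2,-0.5,0],"yaw": 0,"claw": 0.6},{"offset": [-0.4,-0.9,0],"yaw": 0,"claw": 0.6},{"offset": [-0.5,-1,0],"yaw": 0,"claw": 0.6}])

```text
time: 39.58
ee_pos: [0.4718, 0.1531, 0.1957]
tcp_rot: [179.9, 0.2, 179.9]
wrist_force: [0.3, 0.6, -2.3]
opening: 0.0477
grasp_force: 47.3
```

>>> servo_tool(rows=[{"offset": [-0.4,-0.5,0],"yaw": 0,"claw": 0.6},{"offset": [-0.8,-0.9,0],"yaw": 0,"claw": 0.6},{"offset": [-1,-1,0],"yaw": 0,"claw": 0.6}])

```text
time: 39.95
ee_pos: [0.5727, 0.0533, 0.195]
tcp_rot: [179.9, 0.2, 179.9]
wrist_force: [-0.7, -0.1, -1.9]
opening: 0.048
grasp_force: 47.5
```

>>> servo_tool(rows=[{"offset": [-0.4,-0.4,0],"yaw": 0,"claw": 0.6},{"offset": [-0.7,-0.75,0],"yaw": 0,"claw": 0.6},{"offset": [-0.85,-0.82,0],"yaw": 0,"claw": 0.6},{"offset": [-0.85,-0.82,0],"yaw": 0,"claw": 0.6},{"offset": [-0.85,-0.82,0],"yaw": 0,"claw": 0.6}])

```text
time: 40.58
ee_pos: [0.6558, -0.026, 0.1954]
tcp_rot: [179.9, 0.1, -179.9]
wrist_force: [-0.4, 0.4, -2.4]
opening: 0.0473
grasp_force: 47.5
```

>>> servo_tool(rows=[{"offset": [-0.22,-0.018,0],"yaw": 0,"claw": 0.6},{"offset": [-0.22,-0.018,0.2],"yaw": 0,"claw": 0.6},{"offset": [-0.22,-0.018,0.35],"yaw": 0,"claw": 0.6},{"offset": [-0.22,-0.018,0.36],"yaw": 0,"claw": 0.6},{"offset": [-0.22,-0.018,0.36],"yaw": 0,"claw": 0.6}])

```text
time: 41.2
ee_pos: [0.6781, -0.0284, 0.1603]
tcp_rot: [179.9, 0.2, -180.0]
wrist_force: [-0.4, 0.3, -1.7]
opening: 0.0479
grasp_force: 47.6
```

>>> servo_tool(rows=[{"offset": [0,0,0.03],"yaw": 0,"claw": 0.6},{"offset": [0,0,0.055],"yaw": 0,"claw": 0.6},{"offset": [0,0,0.055],"yaw": 0,"claw": 0.6},{"offset": [0,0,0.055],"yaw": 0,"claw": 0.6}])

```text
time: 41.7
ee_pos: [0.6783, -0.0286, 0.1541]
tcp_rot: [179.9, 0.2, -180.0]
wrist_force: [-0.5, -0.0, -1.6]
opening: 0.0478
grasp_force: 47.6
```

>>> servo_tool(rows=[{"offset": [0.005,0.008,0.012],"yaw": 0,"claw": 0.6},{"offset": [0.005,0.008,0.018],"yaw": 0,"claw": 0.6},{"offset": [0.005,0.008,0.018],"yaw": 0,"claw": 0.6}])

```text
time: 42.08
ee_pos: [0.6779, -0.0278, 0.1529]
tcp_rot: [179.9, 0.2, -180.0]
wrist_force: [-0.4, 0.6, 4.2]
opening: 0.0479
grasp_force: 48.0
```

>>> servo_tool(rows=[{"offset": [0,0,-0.01],"yaw": 0,"claw": 0.25},{"offset": [0,0,-0.01],"yaw": 0,"claw": 0.25},{"offset": [0,0,-0.01],"yaw": 0,"claw": 0.25},{"offset": [0,0,-0.3],"yaw": 0,"claw": 0.25},{"offset": [0.4,0,-0.8],"yaw": 0,"claw": 0.25},{"offset": [1,0,-1],"yaw": 0,"claw": 0.25},{"offset": [1,0,-1],"yaw": 0,"claw": 0.25}])

```text
time: 42.95
ee_pos: [0.5753, -0.028, 0.2554]
tcp_rot: [179.9, 0.4, -180.0]
wrist_force: [0.2, 0.3, -0.0]
opening: 0.0642
grasp_force: 0.0
```

>>> servo_tool(rows=[{"offset": [0.3,0.6,-0.2],"yaw": 0,"claw": 0.1},{"offset": [0.7,1,-0.4],"yaw": 0,"claw": 0.1},{"offset": [0.7,1,-0.4],"yaw": 0,"claw": 0.1},{"offset": [0.7,1,-0.4],"yaw": 0,"claw": 0.1}])

```text
time: 43.45
ee_pos: [0.5079, 0.0722, 0.2916]
tcp_rot: [179.9, 0.2, -179.9]
wrist_force: [-0.4, -0.8, -0.0]
opening: 0.0767
grasp_force: 0.0
```

```bash
python3 st.py; python3 snap.py w8; python3 - <<'E'
from meas import *
p,d,W,T=load('w8')
for z in (.14,.126): print('pile',disc('w8',(.6776,-.0275),z,z-.004,.026))
hsv=cv2.cvtColor(p,cv2.COLOR_RGB2HSV).astype(int);H,S,V=hsv[...,0],hsv[...,1],hsv[...,2]
W=W-[0,0,.002]
for nm,g in dict(t1=(.5,.1),t2=(.5,-.13)).items():
    k=(d>0)&(W[...,2]>.005)&(W[...,2]<.02)&(abs(W[...,0]-g[0])<.1)&(abs(W[...,1]-g[1])<.045)&(S>80)
    c,_=cv2.findContours(k.astype(np.uint8),cv2.RETR_EXTERNAL,cv2.CHAIN_APPROX_NONE); c=max(c,key=cv2.contourArea)[:,0]
    P=ray("wrist",c,.010,T)[:,:2]; print(nm,cv2.minAreaRect((P*1000).astype(np.float32)))
b=(H>100)&(H<125)&(S>130)&(d>0)&(abs(W[...,0]-.57)<.12)&(abs(W[...,1]-.27)<.09)&(W[...,2]>.05)&(W[...,2]<.15)
c,_=cv2.findContours(b.astype(np.uint8),cv2.RETR_EXTERNAL,cv2.CHAIN_APPROX_NONE); c=max(c,key=cv2.contourArea); m=b.astype(np.uint8)*0; cv2.drawContours(m,[c],-1,1,-1); m=cv2.erode(m,np.ones((3,3)))
P=W[(m>0)&b]; 
for it in range(4):
    q,_,_,_=np.linalg.lstsq(np.c_[P[:,:2],np.ones(len(P))],P[:,2],rcond=None); r=P[:,2]-np.c_[P[:,:2],np.ones(len(P))]@q; P=P[abs(r)<.004]
g=np.hypot(q[0],q[1]); print('plane',q.round(4),'slope',np.degrees(np.arctan(g)),'heading',np.degrees(np.arctan2(q[1],q[0])),len(P))
h=np.arctan2(q[1],q[0]); h2=np.radians(cv2.minAreaRect((P[:,:2]*1000).astype(np.float32))[2]); print(cv2.minAreaRect((P[:,:2]*1000).astype(np.float32)), 'z range',P[:,2].min(),P[:,2].max())
A=W[(m>0)]; 
np.savez('pics/board.npz',P=P,A=A)
E
```

```text
{'time': 43.45, 'q': [8.057, 0.71, 9.934, 99.021, 0.058, 7.992], 'ee_pos': [0.508, 0.072, 0.292], 'tcp_rot': [179.915, 0.194, -179.935]}
tilt deg radial,left [0.2  0.06]
pile (array([677.6, -16.2]), array([677.6, -20.3]), 25.9, 0.1422)
pile (array([666.5, -11.9]), array([670.2, -12.7]), 20.1, 0.1301)
t1 ((504.04302978515625, 96.81524658203125), (56.12698745727539, 160.33482360839844), 85.03905487060547)
t2 ((500.65252685546875, -127.63610076904297), (58.1440544128418, 160.30613708496094), 88.63211059570312)
plane [ 0.3582  0.0507 -0.1236] slope 19.8896153390968 heading 8.054012337895804 5657
((580.4803466796875, 278.6625671386719), (141.4099884033203, 43.09282302856445), 8.064519882202148) z range 0.07330796992793875 0.12478837390411773
```

View pics/w8.png

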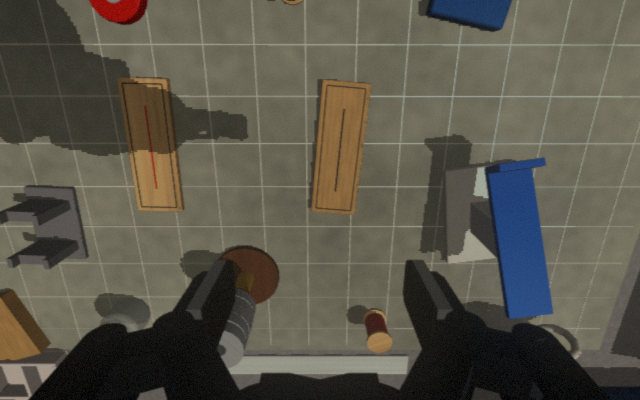

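The board is clean: heading 8.05°, slope 19.9°, origin about (0.585, 0.279, 0.102). The mat is about 2 mm thick. The pile is partly hidden by a finger here, so I'll check it with the fixed cameras.

```bash
python3 - <<'E'
from h import *
cr=[]
for n in("scene","side"):
    p,d,W=cloud(n); np.savez(f"pics/{n}1.npz",p=p,d=d)
    for z in (.142,):
        m=((d>0)&(W[...,2]>z-.004)&(W[...,2]<z+.01)&(np.hypot(W[...,0]-.677,W[...,1]+.027)<.045)); v,u=np.nonzero(m)
        P=ray(n,np.c_[u,v],z)[:,:2]*1000; print(n,P.mean(0).round(1),cv2.minEnclosingCircle(P.astype(np.float32)))
        m=((d>0)&(W[...,2]>.074)&(W[...,2]<.138)&(np.hypot(W[...,0]-.677,W[...,1]+.027)<.045))
        for lo in np.arange(.074,.138,.014):
            k=m&(W[...,2]>lo)&(W[...,2]<lo+.009); print(lo.round(3),(W[k][:,:2].mean(0)*1000).round(1), np.hypot(*(W[k][:,:2]-[.677,-.0275]).T).mean().round(4))
    u0,v0=(293,215) if n=="scene" else (348,200)
    cr.append(cv2.resize(p[v0-50:v0+50,u0-60:u0+60],(400,333),interpolation=cv2.INTER_CUBIC))
cv2.imwrite("pics/pile.png",np.hstack(cr)[:,:,::-1])
E
```

```text
scene [680.8 -25.2] ((681.5856323242188, -25.87274932861328), 26.40886688232422)
0.074 [694.2 -14. ] 0.0263
0.088 [696.2 -14.9] 0.0271
0.102 [695.3 -13.6] 0.0268
0.116 [695.8 -16.1] 0.0264
0.13 [694. -17.] 0.0265
side [676.4 -31.4] ((675.8434448242188, -31.294572830200195), 27.506345748901367)
0.074 [664.5 -42.7] 0.0244
0.088 [665.6 -42.1] 0.0242
0.102 [665.8 -42.8] 0.024
0.116 [664.5 -42. ] 0.0244
0.13 [665.6 -43.5] 0.0243
```

View pics/pile.png

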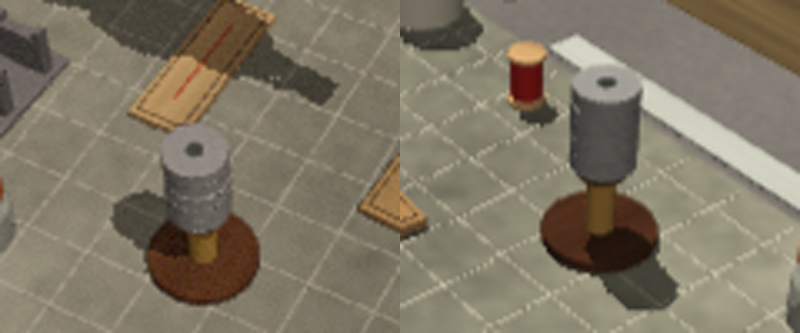

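The pile is straight and centred. Now template T1 at (0.504, 0.097), long axis −5°.

>>> servo_tool(rows=[{"offset": [0.04,0.25,0.5],"yaw": 0.028,"claw": 0.1},{"offset": [0.04,0.25,1],"yaw": 0.028,"claw": 0.1},{"offset": [0.04,0.25,1],"yaw": 0.028,"claw": 0.1}])

```text
time: 43.98
ee_pos: [0.502, 0.0962, 0.1877]
tcp_rot: [-180.0, -0.3, 174.9]
wrist_force: [-0.4, 0.4, 0.7]
opening: 0.0769
grasp_force: 0.0
```

>>> servo_tool(rows=[{"offset": [0,0,0.5],"yaw": 0,"claw": 0.1},{"offset": [0,0,1],"yaw": 0,"claw": 0.1},{"offset": [0,0,1],"yaw": 0,"claw": 0.1}])

```text
time: 44.35
ee_pos: [0.5032, 0.0964, 0.0908]
tcp_rot: [180.0, -0.1, 174.9]
wrist_force: [-0.2, -1.0, 0.5]
opening: 0.0769
grasp_force: 0.0
```

>>> servo_tool(rows=[{"offset": [0,0,0.4],"yaw": 0,"claw": 0.1},{"offset": [0,0,0.4],"yaw": 0,"claw": 0.1},{"offset": [0,0,0.4],"yaw": 0,"claw": 0.1}])

```text
time: 44.72
ee_pos: [0.5056, 0.0974, 0.0551]
tcp_rot: [179.8, 0.3, 175.0]
wrist_force: [-0.1, -0.1, 0.5]
opening: 0.0768
grasp_force: 0.0
```

```bash
python3 st.py; python3 snap.py w9; python3 - <<'E'
from meas import *
p,d,W,T=load('w9')
hsv=cv2.cvtColor(p,cv2.COLOR_RGB2HSV).astype(int);S=hsv[...,1]
k=(d>0)&(W[...,2]>.007)&(W[...,2]<.022)&(abs(W[...,0]-.5)<.1)&(abs(W[...,1]-.097)<.045)&(S>80)
c,_=cv2.findContours(k.astype(np.uint8),cv2.RETR_EXTERNAL,cv2.CHAIN_APPROX_NONE); c=max(c,key=cv2.contourArea)[:,0]
P=ray("wrist",c,.012,T)[:,:2]; print(cv2.minAreaRect((P*1000).astype(np.float32)))
E
```

```text
{'time': 44.725, 'q': [10.877, 0.784, -16.276, 72.574, 0.06, 15.922], 'ee_pos': [0.506, 0.097, 0.055], 'tcp_rot': [179.842, 0.336, 174.954]}
tilt deg radial,left [0.37 0.06]
((503.3746337890625, 96.95397186279297), (55.58517837524414, 159.38002014160156), 85.02687072753906)
```

>>> servo_tool(rows=[{"offset": [0.015,0,0.2],"yaw": 0,"claw": 0.1},{"offset": [0.015,0,0.31],"yaw": 0,"claw": 0.1},{"offset": [0.015,0,0.31],"yaw": 0,"claw": 0.1},{"offset": [0.015,0,0.31],"yaw": 0,"claw": 0.5},{"offset": [0.015,0,0.31],"yaw": 0,"claw": 0.5},{"offset": [0.015,0,0.31],"yaw": 0,"claw": 0.5},{"offset": [0.015,0,0.31],"yaw": 0,"claw": 0.5},{"offset": [0.015,0,0.31],"yaw": 0,"claw": 0.5}], squeeze=30)

```text
time: 45.78
ee_pos: [0.5033, 0.0976, 0.022]
tcp_rot: [179.9, 0.3, 175.0]
wrist_force: [-1.3, 0.7, 6.1]
opening: 0.0552
grasp_force: 32.2
```

>>> servo_tool(rows=[{"offset": [0,0,-0.2],"yaw": 0,"claw": 0.5},{"offset": [0,0,-0.5],"yaw": 0,"claw": 0.5},{"offset": [0,0,-0.8],"yaw": 0,"claw": 0.5},{"offset": [0,0,-1],"yaw": 0,"claw": 0.5},{"offset": [0,0,-1],"yaw": 0,"claw": 0.5}])

```text
time: 46.4
ee_pos: [0.5033, 0.0975, 0.1225]
tcp_rot: [179.8, 0.3, 175.0]
wrist_force: [-0.3, -0.7, -0.7]
opening: 0.055
grasp_force: 32.3
```

```bash
python3 st.py
```

```text
{'time': 46.4, 'q': [10.937, -1.03, -10.559, 80.111, 0.062, 15.965], 'ee_pos': [0.503, 0.098, 0.122], 'tcp_rot': [179.841, 0.329, 174.971]}
tilt deg radial,left [0.36 0.06]
```

>>> servo_tool(rows=[{"offset": [-0.1,0.3,-0.4],"yaw": 0,"claw": 0.5},{"offset": [-0.2,0.7,-0.7],"yaw": 0,"claw": 0.5},{"offset": [-0.33,1,-0.8],"yaw": 0,"claw": 0.5},{"offset": [-0.33,1,-0.8],"yaw": 0,"claw": 0.5}])

```text
time: 46.9
ee_pos: [0.5443, 0.1955, 0.2001]
tcp_rot: [179.9, 0.1, 175.1]
wrist_force: [-0.5, -0.4, -1.7]
opening: 0.0553
grasp_force: 32.4
```

>>> servo_tool(rows=[{"offset": [-0.1,0.3,0],"yaw": -0.03,"claw": 0.5},{"offset": [-0.2,0.6,0],"yaw": -0.06,"claw": 0.5},{"offset": [-0.33,0.885,0],"yaw": -0.0725,"claw": 0.5},{"offset": [-0.33,0.885,0],"yaw": -0.0725,"claw": 0.5},{"offset": [-0.33,0.885,0],"yaw": -0.0725,"claw": 0.5}])

```text
time: 47.52
ee_pos: [0.5839, 0.2781, 0.2004]
tcp_rot: [180.0, 0.1, -172.0]
wrist_force: [-0.7, -0.2, 0.3]
opening: 0.0547
grasp_force: 32.4
```

```bash
python3 st.py
```

```text
{'time': 47.525, 'q': [25.473, 17.778, 19.061, 91.196, -0.004, 17.505], 'ee_pos': [0.584, 0.278, 0.2], 'tcp_rot': [179.977, 0.084, -172.032]}
tilt deg radial,left [ 0.09 -0.  ]
```

>>> servo_tool(rows=[{"offset": [-0.025,0.01,0.2],"yaw": 0,"claw": 0.5},{"offset": [-0.025,0.01,0.45],"yaw": 0,"claw": 0.5},{"offset": [-0.025,0.01,0.48],"yaw": 0,"claw": 0.5},{"offset": [-0.025,0.01,0.48],"yaw": 0,"claw": 0.5}])

```text
time: 48.02
ee_pos: [0.5868, 0.28, 0.1543]
tcp_rot: [179.9, 0.2, -172.0]
wrist_force: [0.2, 0.4, 0.2]
opening: 0.0549
grasp_force: 32.3
```

>>> servo_tool(rows=[{"offset": [0,0,0.04],"yaw": 0,"claw": 0.5},{"offset": [0,0,0.08],"yaw": 0,"claw": 0.5},{"offset": [0,0,0.12],"yaw": 0,"claw": 0.5},{"offset": [0,0,0.12],"yaw": 0,"claw": 0.5}], squeeze=20)

```text
time: 48.52
ee_pos: [0.5869, 0.2808, 0.1417]
tcp_rot: [179.9, 0.2, -172.0]
wrist_force: [-1.7, -1.0, 3.6]
opening: 0.0549
grasp_force: 33.0
```

>>> servo_tool(rows=[{"offset": [0,-0.01,0.04],"yaw": 0,"claw": 0.5},{"offset": [0,-0.01,0.08],"yaw": 0,"claw": 0.5},{"offset": [0,-0.01,0.08],"yaw": 0,"claw": 0.5}])

```text
time: 48.9
ee_pos: [0.587, 0.2798, 0.133]
tcp_rot: [179.9, 0.2, -172.0]
wrist_force: [-2.5, 1.0, 2.8]
opening: 0.0552
grasp_force: 33.3
```

>>> servo_tool(rows=[{"offset": [0,0,0.03],"yaw": 0,"claw": 0.5},{"offset": [0,0,0.06],"yaw": 0,"claw": 0.5},{"offset": [0,0,0.06],"yaw": 0,"claw": 0.5}])

```text
time: 49.28
ee_pos: [0.5872, 0.2797, 0.1272]
tcp_rot: [179.9, 0.2, -172.0]
wrist_force: [-1.3, 1.0, 3.1]
opening: 0.0548
grasp_force: 33.5
```

```bash
python3 - <<'E'
from h import *
cr=[]
for n in("side","scene"):
    p,d=camera(n)
    i=camera_info(n);T=np.linalg.inv(np.array(i['cam_to_world'])); q=T[:3,:3]@[.58,.28,.11]+T[:3,3]
    u=int(i['cx']+i['fx']*q[0]/-q[2]);v=int(i['cy']-i['fy']*q[1]/-q[2]); print(n,u,v)
    cr.append(cv2.resize(p[max(v-60,0):max(v-60,0)+120,u-70:u+70],(400,343),interpolation=cv2.INTER_CUBIC))
cv2.imwrite("pics/b1.png",np.hstack(cr)[:,:,::-1])
E
```

```text
side 248 148
scene 423 235
```

View pics/b1.png

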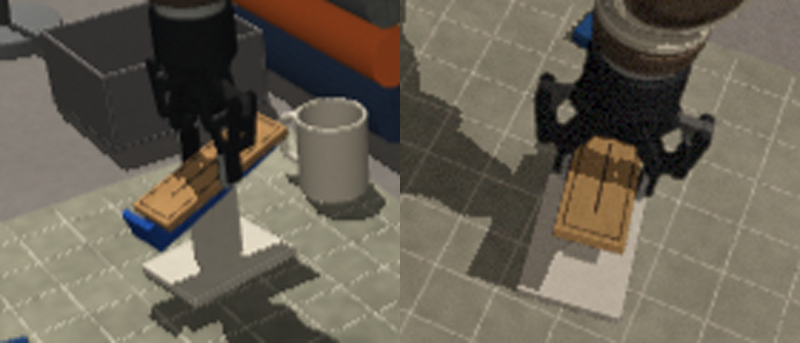

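The template tilts in the grip as intended and nearly lies on the board. Continue to flat.

>>> servo_tool(rows=[{"offset": [0,0,0.03],"yaw": 0,"claw": 0.5},{"offset": [0,0,0.04],"yaw": 0,"claw": 0.5},{"offset": [0,0,0.04],"yaw": 0,"claw": 0.5}])

```text
time: 49.75
ee_pos: [0.5873, 0.2796, 0.1234]
tcp_rot: [179.9, 0.2, -172.0]
wrist_force: [1.0, 1.0, 4.4]
opening: 0.0554
grasp_force: 33.6
```

>>> servo_tool(rows=[{"offset": [0,0,0.015],"yaw": 0,"claw": 0.5},{"offset": [0,0,0.015],"yaw": 0,"claw": 0.5}])

```text
time: 50.0
ee_pos: [0.5874, 0.2796, 0.1231]
tcp_rot: [179.9, 0.3, -172.0]
wrist_force: [-1.8, 0.0, 10.7]
opening: 0.0552
grasp_force: 34.2
```

>>> servo_tool(rows=[{"offset": [0,0,-0.01],"yaw": 0,"claw": 0.1},{"offset": [0,0,-0.01],"yaw": 0,"claw": 0.1},{"offset": [0,0,-0.01],"yaw": 0,"claw": 0.1},{"offset": [0,0,-0.3],"yaw": 0,"claw": 0.1},{"offset": [0,0,-0.7],"yaw": 0,"claw": 0.1},{"offset": [0.5,0,-1],"yaw": 0,"claw": 0.1},{"offset": [0.5,0,-1],"yaw": 0,"claw": 0.1},{"offset": [0.5,0,-1],"yaw": 0,"claw": 0.1}])

```text
time: 51.0
ee_pos: [0.5374, 0.2726, 0.2215]
tcp_rot: [179.9, 0.2, -172.0]
wrist_force: [0.5, -0.2, -0.4]
opening: 0.0764
grasp_force: 0.0
```

```bash
python3 st.py; cat > brd.py <<'E'
import sys
from meas import *
p,d,W,T=load(sys.argv[1]); zt=float(sys.argv[2])
O=np.array([.5851,.2793,.102]);h,s=np.radians(8.05),np.radians(20)
R=np.c_[[np.cos(s)*np.cos(h),np.cos(s)*np.sin(h),np.sin(s)],[-np.sin(h),np.cos(h),0],[-np.sin(s)*np.cos(h),-np.sin(s)*np.sin(h),np.cos(s)]]
B=(W-O)@R
hsv=cv2.cvtColor(p,cv2.COLOR_RGB2HSV).astype(int)
k=(d>0)&(hsv[...,1]>80)&(hsv[...,0]<25)&(abs(B[...,0])<.1)&(abs(B[...,1])<.05)&(abs(B[...,2]-zt)<.012)
Q=B[k]; q=np.linalg.lstsq(np.c_[Q[:,:2],np.ones(len(Q))],Q[:,2],rcond=None)[0]
print('template rect',cv2.minAreaRect((Q[:,:2]*1000).astype(np.float32)),'z',Q[:,2].mean().round(4),'tilt rad',q[:2].round(3))
bl=(d>0)&(hsv[...,0]>100)&(hsv[...,0]<125)&(hsv[...,1]>130)&(abs(B[...,0])<.12)&(abs(B[...,1])<.05)&(abs(B[...,2])<.04)
if bl.sum(): print('blue min/max',np.percentile(B[bl],[1,99],axis=0).round(4).tolist(), 'ledge y',B[bl&(B[...,0]<-.078)][:,1].mean() if (bl&(B[...,0]<-.078)).any() else None)
E
python3 snap.py w10; python3 brd.py w10 .010
```

```text
{'time': 51.0, 'q': [26.894, 11.567, 13.899, 92.13, -0.001, 18.862], 'ee_pos': [0.537, 0.273, 0.221], 'tcp_rot': [179.935, 0.192, -171.969]}
tilt deg radial,left [ 0.2 -0. ]
template rect ((7.794090270996094, -0.036220550537109375), (159.99803161621094, 56.11068344116211), 0.20185624063014984) z 0.0101 tilt rad [0.    0.001]
blue min/max [[-0.0864, -0.0199, -0.0012], [-0.0746, 0.0218, 0.0254]] ledge y 0.0019597055175605785
```

View pics/w10.png

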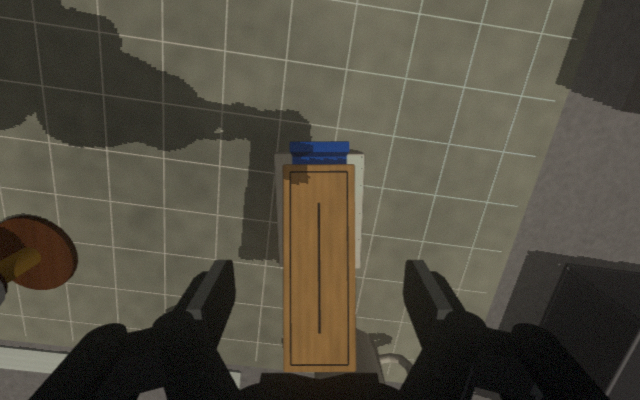

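Template 1 lies flat and centred in y, but about 7 mm up from the ledge (gap near row 163). I'll slide both templates down together once the second is on. Go to T2.

>>> servo_tool(rows=[{"offset": [0.07,-0.5,-0.1],"yaw": 0.03,"claw": 0.1},{"offset": [0.14,-0.99,-0.1],"yaw": 0.055,"claw": 0.1},{"offset": [0.14,-0.99,-0.1],"yaw": 0.055,"claw": 0.1}])

```text
time: 51.42
ee_pos: [0.5377, 0.1698, 0.2307]
tcp_rot: [180.0, 0.1, 177.9]
wrist_force: [-0.8, 0.4, -0.3]
opening: 0.0768
grasp_force: 0.0
```

>>> servo_tool(rows=[{"offset": [0.05,-0.6,0],"yaw": 0,"claw": 0.1},{"offset": [0.09,-1,0],"yaw": 0,"claw": 0.1},{"offset": [0.09,-1,0],"yaw": 0,"claw": 0.1}])

```text
time: 51.8
ee_pos: [0.5251, 0.0712, 0.2305]
tcp_rot: [179.9, 0.1, 178.0]
wrist_force: [0.1, -0.5, -0.1]
opening: 0.0772
grasp_force: 0.0
```

>>> servo_tool(rows=[{"offset": [0.05,-0.6,0],"yaw": 0,"claw": 0.1},{"offset": [0.09,-1,0],"yaw": 0,"claw": 0.1},{"offset": [0.09,-1,0],"yaw": 0,"claw": 0.1}])

```text
time: 52.18
ee_pos: [0.5129, -0.0279, 0.2304]
tcp_rot: [179.9, 0.1, 178.0]
wrist_force: [0.7, -0.2, -0.4]
opening: 0.0767
grasp_force: 0.0
```

>>> servo_tool(rows=[{"offset": [0.05,-0.6,0.5],"yaw": 0,"claw": 0.1},{"offset": [0.09,-1,1],"yaw": 0,"claw": 0.1},{"offset": [0.09,-1,1],"yaw": 0,"claw": 0.1},{"offset": [0.09,-1,1],"yaw": 0,"claw": 0.1}])

```text
time: 52.68
ee_pos: [0.5008, -0.1255, 0.1304]
tcp_rot: [179.9, 0.1, 178.1]
wrist_force: [0.2, 0.8, 1.7]
opening: 0.077
grasp_force: 0.0
```

```bash
python3 st.py; python3 snap.py w11; python3 - <<'E'
from meas import *
p,d,W,T=load('w11')
hsv=cv2.cvtColor(p,cv2.COLOR_RGB2HSV).astype(int);S=hsv[...,1];H=hsv[...,0]
k=(d>0)&(W[...,2]>.007)&(W[...,2]<.022)&(abs(W[...,0]-.5)<.1)&(abs(W[...,1]+.128)<.045)&(S>70)
c,_=cv2.findContours(k.astype(np.uint8),cv2.RETR_EXTERNAL,cv2.CHAIN_APPROX_NONE); c=max(c,key=cv2.contourArea)[:,0]
P=ray("wrist",c,.012,T)[:,:2]; print(cv2.minAreaRect((P*1000).astype(np.float32)))
E
```

```text
{'time': 52.675, 'q': [-14.154, -0.319, -8.976, 81.297, 0.161, -12.269], 'ee_pos': [0.501, -0.126, 0.13], 'tcp_rot': [179.852, 0.079, 178.115]}
tilt deg radial,left [0.05 0.16]
((500.4476318359375, -128.01358032226562), (55.73005676269531, 159.5714569091797), 88.61964416503906)
```

>>> servo_tool(rows=[{"offset": [0,-0.025,0.4],"yaw": -0.003,"claw": 0.1},{"offset": [0,-0.025,0.8],"yaw": -0.003,"claw": 0.1},{"offset": [0,-0.025,0.9],"yaw": -0.003,"claw": 0.1},{"offset": [0,-0.025,0.9],"yaw": -0.003,"claw": 0.1}])

```text
time: 53.22
ee_pos: [0.5017, -0.1279, 0.0423]
tcp_rot: [179.9, 0.2, 178.7]
wrist_force: [0.1, -0.6, 1.8]
opening: 0.077
grasp_force: 0.0
```

>>> servo_tool(rows=[{"offset": [0.005,0,0.16],"yaw": 0,"claw": 0.1},{"offset": [0.005,0,0.16],"yaw": 0,"claw": 0.1},{"offset": [0.005,0,0.16],"yaw": 0,"claw": 0.5},{"offset": [0.005,0,0.16],"yaw": 0,"claw": 0.5},{"offset": [0.005,0,0.16],"yaw": 0,"claw": 0.5},{"offset": [0.005,0,0.16],"yaw": 0,"claw": 0.5},{"offset": [0.005,0,0.16],"yaw": 0,"claw": 0.5}], squeeze=30)

```text
time: 54.1
ee_pos: [0.5008, -0.1287, 0.0258]
tcp_rot: [179.9, 0.2, 178.7]
wrist_force: [-1.7, -0.3, 5.5]
opening: 0.0552
grasp_force: 32.4
```

>>> servo_tool(rows=[{"offset": [0,0,-0.2],"yaw": 0,"claw": 0.5},{"offset": [0,0,-0.5],"yaw": 0,"claw": 0.5},{"offset": [0,0,-0.8],"yaw": 0,"claw": 0.5},{"offset": [0,0,-1],"yaw": 0,"claw": 0.5},{"offset": [0,0,-1],"yaw": 0,"claw": 0.5}])

```text
time: 54.72
ee_pos: [0.5009, -0.1289, 0.1263]
tcp_rot: [179.9, 0.3, 178.7]
wrist_force: [-0.3, -0.3, -0.9]
opening: 0.0544
grasp_force: 32.1
```

>>> servo_tool(rows=[{"offset": [0,0.2,-0.5],"yaw": 0,"claw": 0.5},{"offset": [0,0.6,-0.9],"yaw": 0,"claw": 0.5},{"offset": [-0.1,1,-1],"yaw": 0,"claw": 0.5}])

```text
time: 55.1
ee_pos: [0.5126, -0.0284, 0.227]
tcp_rot: [179.9, 0.3, 178.6]
wrist_force: [0.8, 0.3, -0.8]
opening: 0.0551
grasp_force: 32.5
```

>>> servo_tool(rows=[{"offset": [-0.1,0.5,0],"yaw": 0,"claw": 0.5},{"offset": [-0.2,0.9,0],"yaw": 0,"claw": 0.5},{"offset": [-0.2,1,0],"yaw": 0,"claw": 0.5}])

```text
time: 55.48
ee_pos: [0.5345, 0.0723, 0.2236]
tcp_rot: [179.9, 0.1, 178.8]
wrist_force: [-1.0, -0.7, -0.6]
opening: 0.0551
grasp_force: 32.5
```

>>> servo_tool(rows=[{"offset": [-0.1,0.5,0],"yaw": 0,"claw": 0.5},{"offset": [-0.2,0.9,0],"yaw": 0,"claw": 0.5},{"offset": [-0.2,1,0],"yaw": 0,"claw": 0.5}])

```text
time: 55.85
ee_pos: [0.5568, 0.1711, 0.2241]
tcp_rot: [179.9, 0.1, 178.7]
wrist_force: [0.2, -0.3, -0.2]
opening: 0.0545
grasp_force: 32.5
```

>>> servo_tool(rows=[{"offset": [-0.1,0.4,0],"yaw": -0.03,"claw": 0.5},{"offset": [-0.2,0.8,0],"yaw": -0.052,"claw": 0.5},{"offset": [-0.2,1,0],"yaw": -0.052,"claw": 0.5},{"offset": [-0.2,1,0],"yaw": -0.052,"claw": 0.5},{"offset": [-0.2,1,0],"yaw": -0.052,"claw": 0.5}])

```text
time: 56.48
ee_pos: [0.579, 0.2681, 0.226]
tcp_rot: [180.0, 0.2, -172.1]
wrist_force: [-0.1, 0.3, -1.3]
opening: 0.0546
grasp_force: 32.5
```

```bash
python3 st.py
```

```text
{'time': 56.475, 'q': [24.85, 16.838, 20.724, 93.709, -0.007, 16.909], 'ee_pos': [0.579, 0.268, 0.226], 'tcp_rot': [179.956, 0.17, -172.059]}
tilt deg radial,left [ 0.18 -0.01]
```

>>> servo_tool(rows=[{"offset": [-0.03,0.1,0.1],"yaw": 0,"claw": 0.5},{"offset": [-0.03,0.1,0.4],"yaw": 0,"claw": 0.5},{"offset": [-0.03,0.1,0.52],"yaw": 0,"claw": 0.5},{"offset": [-0.03,0.1,0.52],"yaw": 0,"claw": 0.5}])

```text
time: 56.98
ee_pos: [0.5805, 0.2794, 0.173]
tcp_rot: [180.0, 0.1, -172.0]
wrist_force: [-0.5, 1.1, -0.1]
opening: 0.0548
grasp_force: 32.4
```

>>> servo_tool(rows=[{"offset": [0,-0.01,0.05],"yaw": 0,"claw": 0.5},{"offset": [0,-0.01,0.1],"yaw": 0,"claw": 0.5},{"offset": [0,-0.01,0.14],"yaw": 0,"claw": 0.5},{"offset": [0,-0.01,0.14],"yaw": 0,"claw": 0.5}], squeeze=25)

```text
time: 57.48
ee_pos: [0.5812, 0.2789, 0.1602]
tcp_rot: [179.9, 0.2, -172.0]
wrist_force: [-0.1, -0.5, 2.3]
opening: 0.0548
grasp_force: 32.8
```

>>> servo_tool(rows=[{"offset": [0,0,0.04],"yaw": 0,"claw": 0.5},{"offset": [0,0,0.08],"yaw": 0,"claw": 0.5},{"offset": [0,0,0.12],"yaw": 0,"claw": 0.5},{"offset": [0,0,0.12],"yaw": 0,"claw": 0.5}])

```text
time: 57.98
ee_pos: [0.5808, 0.2787, 0.1474]
tcp_rot: [179.9, 0.1, -172.0]
wrist_force: [-0.8, 0.1, 1.4]
opening: 0.0546
grasp_force: 32.7
```

>>> servo_tool(rows=[{"offset": [0,0,0.03],"yaw": 0,"claw": 0.5},{"offset": [0,0,0.06],"yaw": 0,"claw": 0.5},{"offset": [0,0,0.06],"yaw": 0,"claw": 0.5}])

```text
time: 58.35
ee_pos: [0.581, 0.2788, 0.1416]
tcp_rot: [179.9, 0.2, -172.0]
wrist_force: [-0.8, -0.6, 2.1]
opening: 0.0552
grasp_force: 32.5
```

>>> servo_tool(rows=[{"offset": [0,0,0.03],"yaw": 0,"claw": 0.5},{"offset": [0,0,0.04],"yaw": 0,"claw": 0.5},{"offset": [0,0,0.04],"yaw": 0,"claw": 0.5}])

```text
time: 58.72
ee_pos: [0.581, 0.2789, 0.1378]
tcp_rot: [179.9, 0.2, -172.0]
wrist_force: [-2.4, 0.8, 1.8]
opening: 0.0546
grasp_force: 32.3
```

>>> servo_tool(rows=[{"offset": [0,0,0.015],"yaw": 0,"claw": 0.5},{"offset": [0,0,0.015],"yaw": 0,"claw": 0.5}])

```text
time: 58.98
ee_pos: [0.581, 0.2788, 0.1362]
tcp_rot: [179.9, 0.2, -172.0]
wrist_force: [-3.1, -1.5, 1.9]
opening: 0.0551
grasp_force: 32.3
```

>>> servo_tool(rows=[{"offset": [0,0,0.015],"yaw": 0,"claw": 0.5},{"offset": [0,0,0.015],"yaw": 0,"claw": 0.5}])

```text
time: 59.22
ee_pos: [0.581, 0.2788, 0.1359]
tcp_rot: [179.9, 0.2, -172.0]
wrist_force: [-5.1, -1.9, 8.7]
opening: 0.0549
grasp_force: 32.8
```

>>> servo_tool(rows=[{"offset": [0,0,0.015],"yaw": 0,"claw": 0.5},{"offset": [0,0,0.015],"yaw": 0,"claw": 0.5}])

```text
time: 59.48
ee_pos: [0.581, 0.2788, 0.1358]
tcp_rot: [179.9, 0.3, -172.0]
wrist_force: [-9.2, -3.6, 16.4]
opening: 0.0548
grasp_force: 33.6
```

Both are flat. Now loosen, lower the pads to span both templates, grip lightly and slide them down to the ledge.

>>> servo_tool(rows=[{"offset": [0,0,-0.02],"yaw": 0,"claw": 0.25},{"offset": [0,0,-0.02],"yaw": 0,"claw": 0.25},{"offset": [0,0,-0.02],"yaw": 0,"claw": 0.25},{"offset": [0,0,0.07],"yaw": 0,"claw": 0.25},{"offset": [0,0,0.07],"yaw": 0,"claw": 0.25},{"offset": [0,0,0.07],"yaw": 0,"claw": 0.5},{"offset": [0,0,0.07],"yaw": 0,"claw": 0.5},{"offset": [0,0,0.07],"yaw": 0,"claw": 0.5},{"offset": [0,0,0.07],"yaw": 0,"claw": 0.5}], squeeze=20)

```text
time: 60.6
ee_pos: [0.5812, 0.2789, 0.1264]
tcp_rot: [179.9, 0.2, -172.0]
wrist_force: [-1.1, -0.3, -1.9]
opening: 0.0557
grasp_force: 22.3
```

>>> servo_tool(rows=[{"offset": [0.02,0,0.007],"yaw": 0,"claw": 0.5},{"offset": [0.04,0,0.014],"yaw": 0,"claw": 0.5},{"offset": [0.04,0,0.014],"yaw": 0,"claw": 0.5}])

```text
time: 60.98
ee_pos: [0.577, 0.2783, 0.125]
tcp_rot: [179.9, 0.2, -172.0]
wrist_force: [-0.5, -0.6, -1.2]
opening: 0.0556
grasp_force: 22.3
```

>>> servo_tool(rows=[{"offset": [0.02,0,0.007],"yaw": 0,"claw": 0.5},{"offset": [0.03,0,0.011],"yaw": 0,"claw": 0.5},{"offset": [0.03,0,0.011],"yaw": 0,"claw": 0.5}])

```text
time: 61.35
ee_pos: [0.5764, 0.2782, 0.1254]
tcp_rot: [179.9, 0.5, -172.0]
wrist_force: [9.9, 0.7, 1.4]
opening: 0.0557
grasp_force: 22.6
```

>>> servo_tool(rows=[{"offset": [0.02,0,0.007],"yaw": 0,"claw": 0.5},{"offset": [0.02,0,0.007],"yaw": 0,"claw": 0.5}])

```text
time: 61.6
ee_pos: [0.5762, 0.2782, 0.1259]
tcp_rot: [179.9, 0.8, -172.0]
wrist_force: [16.5, 1.1, 3.9]
opening: 0.0556
grasp_force: 22.8
```

>>> servo_tool(rows=[{"offset": [-0.035,0,-0.013],"yaw": 0,"claw": 0.5},{"offset": [-0.035,0,-0.013],"yaw": 0,"claw": 0.15},{"offset": [-0.035,0,-0.013],"yaw": 0,"claw": 0.15},{"offset": [-0.035,0,-0.013],"yaw": 0,"claw": 0.15},{"offset": [-0.035,0,-0.4],"yaw": 0,"claw": 0.15},{"offset": [0.3,0,-0.8],"yaw": 0,"claw": 0.15},{"offset": [0.5,0,-1],"yaw": 0,"claw": 0.15},{"offset": [0.5,0,-1],"yaw": 0,"claw": 0.15}])

```text
time: 62.6
ee_pos: [0.5223, 0.2708, 0.2253]
tcp_rot: [179.9, 0.4, -171.9]
wrist_force: [-0.3, -0.2, -0.3]
opening: 0.0725
grasp_force: 0.0
```

```bash
python3 st.py; python3 snap.py w12; python3 brd.py w12 .020
```

```text
{'time': 62.6, 'q': [27.404, 9.398, 11.838, 92.031, 0.007, 19.344], 'ee_pos': [0.522, 0.271, 0.225], 'tcp_rot': [179.858, 0.384, -171.941]}
tilt deg radial,left [0.41 0.01]
template rect ((0.4832000732421875, 0.20282745361328125), (55.757266998291016, 158.84878540039062), 89.90568542480469) z 0.0201 tilt rad [0.001 0.001]
blue min/max [[-0.0861, -0.0194, 0.0224], [-0.0799, 0.0215, 0.0255]] ledge y 0.0050094729505794165
```

View pics/w12.png

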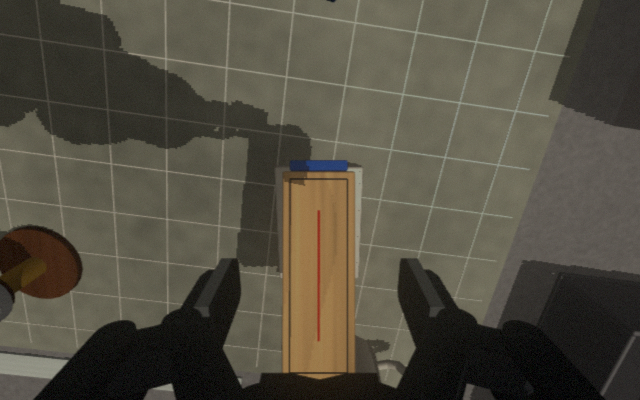

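T2 lies against the ledge, centred and flat. Next: check T1 underneath via the scene camera, and the cutter and cradle.

```bash
python3 - <<'E'
from h import *
O=np.array([.5851,.2793,.102]);h,s=np.radians(8.05),np.radians(20)
R=np.c_[[np.cos(s)*np.cos(h),np.cos(s)*np.sin(h),np.sin(s)],[-np.sin(h),np.cos(h),0],[-np.sin(s)*np.cos(h),-np.sin(s)*np.sin(h),np.cos(s)]]
for n in("scene","side"):
    p,d,W=cloud(n); np.savez(f"pics/{n}2.npz",p=p,d=d); B=(W-O)@R
    H,S,V=cv2.split(cv2.cvtColor(p,cv2.COLOR_RGB2HSV)); 
    k0=(d>0)&(abs(B[...,0])<.11)&(abs(B[...,1])<.045)&(S>70)&(H<25)
    for lo in np.arange(-.004,.026,.003):
        k=k0&(B[...,2]>lo)&(B[...,2]<lo+.003)
        if k.sum()>8: print(n,lo.round(3),k.sum(),'x',np.percentile(B[k][:,0],[2,50,98]).round(4),'y',np.percentile(B[k][:,1],[3,97]).round(4))
    y=(d>0)&(H>20)&(H<33)&(S>150)&(W[...,2]<.06)&(W[...,0]>.3)&(W[...,0]<.7)&(W[...,1]<-.25)&(W[...,1]>-.5)
    print('cutter yellow',cv2.minAreaRect((W[y][:,:2]*1000).astype(np.float32)),W[y][:,2].mean())
E
```

```text
scene -0.001 13 x [0.0818 0.084  0.0861] y [-0.0213  0.0249]
scene 0.002 29 x [0.0827 0.0851 0.0873] y [-0.0225  0.027 ]
scene 0.005 33 x [0.0257 0.0838 0.0873] y [-0.0263  0.0262]
scene 0.008 46 x [0.0791 0.0831 0.0876] y [-0.0209  0.0265]
scene 0.011 29 x [0.0794 0.0817 0.0846] y [-0.0248  0.0267]
scene 0.014 38 x [-0.077   0.0807  0.084 ] y [-0.0241  0.0286]
scene 0.017 674 x [-0.0733  0.0089  0.0817] y [-0.025   0.0276]
scene 0.02 219 x [-0.0672  0.0226  0.0817] y [-0.0246  0.0248]
cutter yellow ((452.7114562988281, -354.8617858886719), (141.44407653808594, 25.96759033203125), 3.034097909927368) 0.016829653422126212
side -0.001 20 x [-0.0725 -0.0258  0.0766] y [-0.0286 -0.0224]
side 0.002 37 x [-0.0725  0.0129  0.074 ] y [-0.0304 -0.0264]
side 0.005 53 x [-0.0737  0.0043  0.0791] y [-0.0311 -0.0261]
side 0.008 37 x [-0.0698 -0.0053  0.0736] y [-0.0308 -0.0256]
side 0.011 58 x [-0.0764  0.0047  0.0775] y [-0.0308 -0.0248]
side 0.014 64 x [-0.0763 -0.0083  0.0706] y [-0.0305  0.0278]
side 0.017 475 x [-0.074   0.001   0.0768] y [-0.0289  0.0256]
side 0.02 255 x [-0.0753 -0.0052  0.076 ] y [-0.0279  0.0232]
cutter yellow ((448.24688720703125, -359.2941589355469), (141.4976348876953, 23.785192489624023), 3.032555341720581) 0.017824236742269746
```

>>> servo_tool(rows=[{"offset": [0.07,-0.5,-0.2],"yaw": 0.03,"claw": 0.3},{"offset": [0.14,-0.99,-0.4],"yaw": 0.045,"claw": 0.3},{"offset": [0.14,-0.99,-0.4],"yaw": 0.045,"claw": 0.3}])

```text
time: 63.12
ee_pos: [0.5232, 0.1679, 0.2633]
tcp_rot: [179.9, 0.2, 179.7]
wrist_force: [0.1, -0.0, -0.1]
opening: 0.0597
grasp_force: 0.0
```

>>> servo_tool(rows=[{"offset": [0,-0.6,0],"yaw": 0,"claw": 0.5},{"offset": [0,-1,0],"yaw": 0,"claw": 0.5},{"offset": [0,-1,0],"yaw": 0,"claw": 0.5}])

```text
time: 63.5
ee_pos: [0.5225, 0.0687, 0.2611]
tcp_rot: [179.9, 0.1, 179.8]
wrist_force: [0.2, 0.1, -0.4]
opening: 0.0428
grasp_force: 0.0
```

>>> servo_tool(rows=[{"offset": [0,-0.6,0],"yaw": 0,"claw": 0.5},{"offset": [0,-1,0],"yaw": 0,"claw": 0.5},{"offset": [0,-1,0],"yaw": 0,"claw": 0.5}])

```text
time: 63.88
ee_pos: [0.5224, -0.0307, 0.2611]
tcp_rot: [179.9, 0.1, 179.8]
wrist_force: [-0.8, 0.6, 0.2]
opening: 0.0425
grasp_force: 0.0
```

>>> servo_tool(rows=[{"offset": [0,-0.6,0],"yaw": 0,"claw": 0.5},{"offset": [0,-1,0],"yaw": 0,"claw": 0.5},{"offset": [0,-1,0],"yaw": 0,"claw": 0.5}])

```text
time: 64.25
ee_pos: [0.5224, -0.1303, 0.261]
tcp_rot: [179.9, 0.1, 179.8]
wrist_force: [0.1, 0.6, 0.5]
opening: 0.0427
grasp_force: 0.0
```

>>> servo_tool(rows=[{"offset": [0,-0.6,0],"yaw": 0,"claw": 0.5},{"offset": [0,-1,0],"yaw": 0,"claw": 0.5},{"offset": [0,-1,0],"yaw": 0,"claw": 0.5}])

```text
time: 64.62
ee_pos: [0.5224, -0.23, 0.2608]
tcp_rot: [179.9, 0.1, 179.9]
wrist_force: [-0.2, 0.5, 0.4]
opening: 0.0424
grasp_force: 0.0
```

>>> servo_tool(rows=[{"offset": [0,-0.5,0],"yaw": 0,"claw": 0.5},{"offset": [0,-0.7,0],"yaw": 0,"claw": 0.5},{"offset": [0,-0.7,0],"yaw": 0,"claw": 0.5},{"offset": [0,-0.7,0],"yaw": 0,"claw": 0.5}])

```text
time: 65.12
ee_pos: [0.5221, -0.2981, 0.262]
tcp_rot: [179.9, 0.2, 180.0]
wrist_force: [-0.1, -0.4, 0.5]
opening: 0.0428
grasp_force: 0.0
```

```bash
python3 st.py; python3 snap.py w13
```

```text
{'time': 65.125, 'q': [-29.812, 12.384, 19.379, 96.918, 0.195, -29.797], 'ee_pos': [0.522, -0.298, 0.262], 'tcp_rot': [179.869, 0.164, 179.985]}
tilt deg radial,left [0.08 0.2 ]
```

View pics/w13.png

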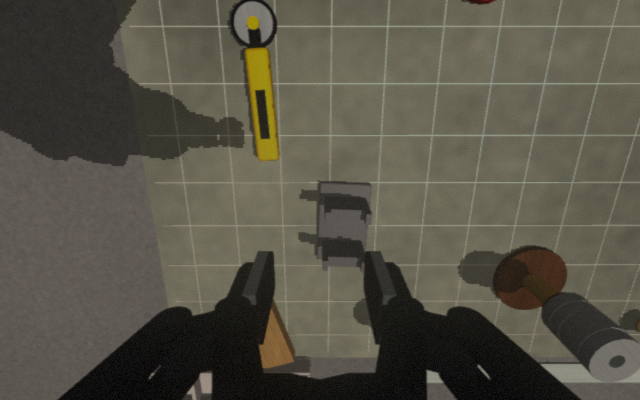

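Cutter handle runs (248,50)–(278,160) with the blade toward the robot. The cradle is at (343,225), its two saddles spaced along X.

```bash
python3 - <<'E'
from meas import *
p,d,W,T=load('w13')
H,S,V=cv2.split(cv2.cvtColor(p,cv2.COLOR_RGB2HSV))
k=((d>0)&(H>20)&(H<33)&(S>120)&(W[...,2]<.06)).astype(np.uint8); k[200:]=0
k=cv2.morphologyEx(k,cv2.MORPH_CLOSE,np.ones((15,15)))
c,_=cv2.findContours(k,cv2.RETR_EXTERNAL,cv2.CHAIN_APPROX_NONE)
for q in sorted(c,key=cv2.contourArea)[::-1][:2]:
    P=ray("wrist",q[:,0],.020,T)[:,:2]; print('yellow',cv2.minAreaRect((P*1000).astype(np.float32)))
Z=W[...,2]; box=(d>0)&(abs(W[...,0]-.62)<.075)&(abs(W[...,1]+.26)<.06)&(S<70)
for lo,hi in((.006,.016),(.045,.056),(.056,.07)):
    k=box&(Z>lo)&(Z<hi); k[262:]=0; P=W[k]
    print(lo,k.sum(),cv2.minAreaRect((P[:,:2]*1000).astype(np.float32)),np.median(P,0).round(4))
    if lo>.04:
        n,l,st,ce=cv2.connectedComponentsWithStats(k.astype(np.uint8))
        for i in range(1,n):
            if st[i,4]>15: q=W[l==i]; print('   ',st[i,4],q.min(0).round(4),q.max(0).round(4),q.mean(0).round(4))
E
```

```text
yellow ((463.2817077636719, -355.859375), (114.35367584228516, 25.197650909423828), 3.3657593727111816)
yellow ((385.5537109375, -360.9334411621094), (10.603033065795898, 12.310165405273438), 86.5400619506836)
0.006 2105 ((598.9620971679688, -268.9487609863281), (59.987361907958984, 99.48883056640625), 87.39553833007812) [ 0.599  -0.2715  0.0103]
0.045 794 ((596.6122436523438, -269.0252990722656), (47.999671936035156, 62.94715881347656), 86.97923278808594) [ 0.5747 -0.2686  0.052 ]
    481 [ 0.5641 -0.2909  0.0451] [ 0.5788 -0.2434  0.0556] [ 0.5702 -0.2671  0.0516]
    304 [ 0.62   -0.2939  0.045 ] [ 0.6278 -0.2477  0.0557] [ 0.6231 -0.2708  0.0509]
0.056 194 ((594.0626220703125, -268.71112060546875), (47.666961669921875, 57.95218276977539), 86.98098754882812) [ 0.5716 -0.2859  0.0619]
    76 [ 0.5644 -0.2911  0.0563] [ 0.5765 -0.2858  0.0638] [ 0.5694 -0.2885  0.0618]
    87 [ 0.5662 -0.2501  0.0565] [ 0.5787 -0.2437  0.0638] [ 0.5717 -0.2471  0.0615]
    25 [ 0.6199 -0.294   0.056 ] [ 0.6217 -0.2885  0.0622] [ 0.621  -0.2913  0.0593]
```

>>> servo_tool(rows=[{"offset": [0.4,-0.4,0.4],"yaw": -0.019,"claw": 0.5},{"offset": [0.66,-0.58,0.8],"yaw": -0.019,"claw": 0.5},{"offset": [0.66,-0.58,0.8],"yaw": -0.019,"claw": 0.5}])

```text
time: 65.55
ee_pos: [0.4529, -0.3563, 0.1779]
tcp_rot: [179.7, -0.1, -176.8]
wrist_force: [0.4, -0.1, 0.4]
opening: 0.0427
grasp_force: 0.0
```

>>> servo_tool(rows=[{"offset": [0,0,0.5],"yaw": 0,"claw": 0.5},{"offset": [0,0,1],"yaw": 0,"claw": 0.5},{"offset": [0,0,1],"yaw": 0,"claw": 0.5},{"offset": [0,0,1],"yaw": 0,"claw": 0.5}])

```text
time: 66.05
ee_pos: [0.4576, -0.3573, 0.0847]
tcp_rot: [-180.0, 0.3, -176.6]
wrist_force: [0.3, -0.2, 0.0]
opening: 0.043
grasp_force: 0.0
```

```bash
python3 st.py; python3 snap.py w14; python3 - <<'E'
from meas import *
p,d,W,T=load('w14')
H,S,V=cv2.split(cv2.cvtColor(p,cv2.COLOR_RGB2HSV))
k=((d>0)&(H>20)&(H<33)&(S>120)&(W[...,2]<.06)).astype(np.uint8)
k=cv2.morphologyEx(k,cv2.MORPH_CLOSE,np.ones((25,25)))
c,_=cv2.findContours(k,cv2.RETR_EXTERNAL,cv2.CHAIN_APPROX_NONE)
for q in sorted(c,key=cv2.contourArea)[::-1][:2]:
    P=ray("wrist",q[:,0],.020,T)[:,:2]; print('yellow',cv2.minAreaRect((P*1000).astype(np.float32)))
E
```

```text
{'time': 66.05, 'q': [-38.07, 8.942, -4.22, 76.58, 0.192, -41.465], 'ee_pos': [0.458, -0.357, 0.085], 'tcp_rot': [-179.973, 0.321, -176.605]}
tilt deg radial,left [0.26 0.19]
yellow ((461.96136474609375, -357.1391296386719), (115.17021179199219, 23.793821334838867), 3.257699966430664)
yellow ((384.68731689453125, -361.5821228027344), (12.030839920043945, 11.732392311096191), 49.82313919067383)
```

>>> servo_tool(rows=[{"offset": [0.025,0,0.4],"yaw": 0,"claw": 0.5},{"offset": [0.025,0,0.575],"yaw": 0,"claw": 0.5},{"offset": [0.025,0,0.575],"yaw": 0,"claw": 0.5},{"offset": [0.025,0,0.575],"yaw": 0,"claw": 0.9},{"offset": [0.025,0,0.575],"yaw": 0,"claw": 0.9},{"offset": [0.025,0,0.575],"yaw": 0,"claw": 0.9},{"offset": [0.025,0,0.575],"yaw": 0,"claw": 0.9},{"offset": [0.025,0,0.575],"yaw": 0,"claw": 0.9}], squeeze=40)

```text
time: 67.1
ee_pos: [0.4546, -0.3578, 0.0259]
tcp_rot: [-180.0, 0.3, -176.7]
wrist_force: [-0.5, -0.4, 6.1]
opening: 0.0232
grasp_force: 40.7
```

>>> servo_tool(rows=[{"offset": [0,0,-0.2],"yaw": 0,"claw": 0.9},{"offset": [0,0,-0.5],"yaw": 0,"claw": 0.9},{"offset": [0,0,-0.8],"yaw": 0,"claw": 0.9},{"offset": [0,0,-1],"yaw": 0,"claw": 0.9},{"offset": [0,0,-1],"yaw": 0,"claw": 0.9}])

```text
time: 67.72
ee_pos: [0.4542, -0.3579, 0.1261]
tcp_rot: [-180.0, 0.3, -176.7]
wrist_force: [-0.4, -1.1, -1.4]
opening: 0.0233
grasp_force: 39.8
```

>>> servo_tool(rows=[{"offset": [-0.3,0.1,-0.1],"yaw": 0,"claw": 0.9},{"offset": [-0.7,0.3,-0.1],"yaw": 0,"claw": 0.9},{"offset": [-1,0.4,-0.1],"yaw": 0,"claw": 0.9},{"offset": [-1,0.4,-0.1],"yaw": 0,"claw": 0.9}])

```text
time: 68.22
ee_pos: [0.5521, -0.3103, 0.1328]
tcp_rot: [179.8, 0.1, -176.5]
wrist_force: [-0.2, 0.5, -1.6]
opening: 0.0228
grasp_force: 39.8
```

>>> servo_tool(rows=[{"offset": [-0.3,0.2,0],"yaw": 0.02,"claw": 0.9},{"offset": [-0.5,0.4,0],"yaw": 0.033,"claw": 0.9},{"offset": [-0.5,0.4,0.2],"yaw": 0.033,"claw": 0.9},{"offset": [-0.5,0.4,0.3],"yaw": 0.033,"claw": 0.9},{"offset": [-0.5,0.4,0.3],"yaw": 0.033,"claw": 0.9}])

```text
time: 68.85
ee_pos: [0.5975, -0.269, 0.1036]
tcp_rot: [179.8, 0.0, 177.4]
wrist_force: [0.4, 0.3, -1.0]
opening: 0.023
grasp_force: 39.8
```

```bash
python3 st.py
```

```text
{'time': 68.85, 'q': [-24.301, 19.083, 10.017, 80.951, 0.155, -21.661], 'ee_pos': [0.597, -0.269, 0.104], 'tcp_rot': [179.85, 0.041, 177.36]}
tilt deg radial,left [-0.02  0.15]
```

>>> servo_tool(rows=[{"offset": [-0.015,0,0.1],"yaw": 0,"claw": 0.9},{"offset": [-0.015,0,0.2],"yaw": 0,"claw": 0.9},{"offset": [-0.015,0,0.255],"yaw": 0,"claw": 0.9},{"offset": [-0.015,0,0.255],"yaw": 0,"claw": 0.9}])

```text
time: 69.35
ee_pos: [0.5999, -0.2687, 0.0787]
tcp_rot: [179.9, 0.1, 177.4]
wrist_force: [0.2, 0.7, -1.4]
opening: 0.0233
grasp_force: 39.8
```

>>> servo_tool(rows=[{"offset": [0,0,0.015],"yaw": 0,"claw": 0.9},{"offset": [0,0,0.015],"yaw": 0,"claw": 0.9}])

```text
time: 69.6
ee_pos: [0.6003, -0.2688, 0.0781]
tcp_rot: [179.9, 0.2, 177.4]
wrist_force: [-0.1, 0.6, -0.5]
opening: 0.0229
grasp_force: 39.8
```

>>> servo_tool(rows=[{"offset": [0,0,0.015],"yaw": 0,"claw": 0.9},{"offset": [0,0,0.015],"yaw": 0,"claw": 0.9}])

```text
time: 69.85
ee_pos: [0.6002, -0.2688, 0.0764]
tcp_rot: [179.9, 0.2, 177.4]
wrist_force: [-0.1, 0.2, -1.2]
opening: 0.023
grasp_force: 39.8
```

>>> servo_tool(rows=[{"offset": [0,0,0.01],"yaw": 0,"claw": 0.9},{"offset": [0,0,0.01],"yaw": 0,"claw": 0.9}])

```text
time: 70.1
ee_pos: [0.6003, -0.2688, 0.076]
tcp_rot: [179.9, 0.2, 177.4]
wrist_force: [-2.7, 0.1, 3.6]
opening: 0.0231
grasp_force: 40.3
```

>>> servo_tool(rows=[{"offset": [0,0,0],"yaw": 0,"claw": 0.5},{"offset": [0,0,0],"yaw": 0,"claw": 0.5},{"offset": [0,0,0],"yaw": 0,"claw": 0.5},{"offset": [0,0,-0.2],"yaw": 0,"claw": 0.5},{"offset": [0,0,-0.6],"yaw": 0,"claw": 0.5},{"offset": [0.3,0,-1],"yaw": 0,"claw": 0.5},{"offset": [0.6,0.2,-1],"yaw": 0,"claw": 0.5}])

```text
time: 70.97
ee_pos: [0.5416, -0.2474, 0.1804]
tcp_rot: [-179.9, 0.5, 177.3]
wrist_force: [0.3, -0.6, -0.8]
opening: 0.0429
grasp_force: 0.0
```

>>> servo_tool(rows=[{"offset": [0.4,0,-0.4],"yaw": 0,"claw": 0.5},{"offset": [0.8,0,-0.8],"yaw": 0,"claw": 0.5},{"offset": [0.8,0,-0.8],"yaw": 0,"claw": 0.5},{"offset": [0.8,0,-0.8],"yaw": 0,"claw": 0.5}])

```text
time: 71.47
ee_pos: [0.4609, -0.2429, 0.256]
tcp_rot: [179.9, 0.3, 177.4]
wrist_force: [1.2, 0.3, -0.7]
opening: 0.043
grasp_force: 0.0
```

```bash
python3 st.py; python3 snap.py w15; python3 - <<'E'
from meas import *
p,d,W,T=load('w15')
H,S,V=cv2.split(cv2.cvtColor(p,cv2.COLOR_RGB2HSV))
k=((d>0)&(H>20)&(H<33)&(S>120)&(W[...,2]<.1)).astype(np.uint8)
k=cv2.morphologyEx(k,cv2.MORPH_CLOSE,np.ones((15,15)))
c,_=cv2.findContours(k,cv2.RETR_EXTERNAL,cv2.CHAIN_APPROX_NONE)
q=max(c,key=cv2.contourArea); P=ray("wrist",q[:,0],.070,T)[:,:2]; print('yellow',cv2.minAreaRect((P*1000).astype(np.float32)),np.median(W[...,2][k>0]))
for n in("scene","side"):
    p,d,W=cloud(n); cv2.imwrite(f"pics/{n}F.png",p[:,:,::-1])
    m=((d>0)&(W[...,2]>.138)&(W[...,2]<.15)&(np.hypot(W[...,0]-.677,W[...,1]+.027)<.045)); v,u=np.nonzero(m)
    print(n,'pile',cv2.minEnclosingCircle((ray(n,np.c_[u,v],.142)[:,:2]*1000).astype(np.float32)))
E
```

```text
{'time': 71.475, 'q': [-27.871, 0.832, 6.068, 95.018, 0.171, -25.26], 'ee_pos': [0.461, -0.243, 0.256], 'tcp_rot': [179.938, 0.27, 177.389]}
tilt deg radial,left [0.22 0.17]
yellow ((594.306396484375, -268.169677734375), (24.671615600585938, 142.0061798095703), 86.93797302246094) 0.0696708280844236
scene pile ((680.7928466796875, -25.476734161376953), 26.039690017700195)
side pile ((0.0, 0.0), 0.0)
```

View pics/sideF.png

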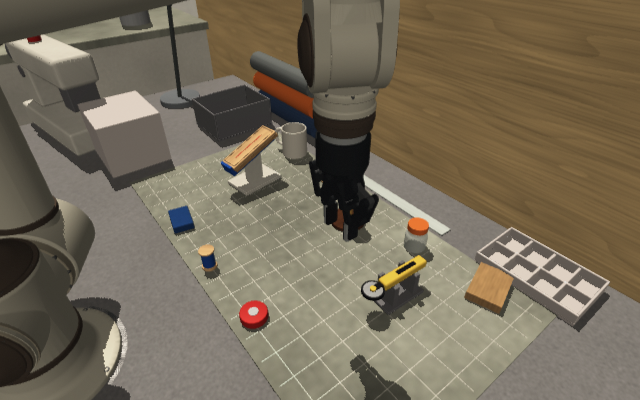

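The cutter lies level on both saddles at (395,278). Templates are on the board at (250,150), and the jar is upright at (417,235). The scene camera still has the pile top centred. Handing in.

```bash
python3 -c "
from workcell import *
print(job_done())"
```

```text
the job is handed in; nothing more can be done
None
```

The job is handed in at about 71 s, result not reported: by my last measurements, all five weights are piled on the stand, both templates lie flat on the board within about 4 mm of the ledge, the cutter is on its cradle, and the jar is upright.

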